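# Snap specimen mounts into the camera holder

### The arm

A 6-joint arm with a two-finger parallel gripper is mounted at the origin on the work surface. World frame = base frame: x ahead of the robot, y to its left, z up, the work surface at z = 0. Lengths are in mm, angles in rad, forces in N, time in s.
With the tool pointing down it reaches from about 275 to 750 mm from the base axis. Payload 10.2 kg.
Tool frame: the origin (TCP) lies at the very end of the fingers, on their centre line; the grasp point (between the pads) lies 19 mm behind it; x points along the fingers, y is the direction in which the jaws open and shut, and the axes are right-handed (so a half turn about x gives the same grasp; the last joint's range is limited). The gripper opens to 85 mm and grips with 20 to 120 N. Pads are 22 mm wide; open, the fingers measure 114 mm over their backs; the gripper's body (76 mm by 85 mm) begins 54 mm behind the grasp point. The pads swing forward as they close: fully open they stand 13 mm farther back than shut.
Start: joints at [0.932, 0.313, 1.498, -0, 1.331, -0.223], TCP at [212.072, 480.267, 231.294] pointing down, gripper open.
Joint ranges: [-2.94, 2.94], [-0.97, 2.17], [0.19, 2.56], [-1.23, 4.37], [0.02, 3.11], [-2.88, 2.88]. Speed limits (rad/s): [2.39, 2.39, 3.01, 3.14, 3.14, 3.14].

### API

Orientations are given as a unit quaternion [w, x, y, z].
In Python, from rig import ctrl gives the robot as it stands. The module is installed in compiled form; this text tells all that it offers.
- The arm moves only by the tool move_arm, never from a script. Its argument "targets" is a list that holds one entry, the list of rows, each a list of 7 numbers: the opening, from 0 (shut) to 1 (fully open), then the shift along the tool's x, y, z each as a share of 150 mm, from -1 to 1, then the turn, a rotation vector about the tool's x, y, z each as a share of 60 degrees, from -1 to 1. A call has 1 to 5 rows; each row shifts and turns the commanded pose from where the row before left it, along the tool's axes as they then stand; what a row does not reach is not made up. A row lasts 1/10 s, in which the tool goes at most 50 mm and 8.59 degrees, less where a joint would pass 70% of its speed; a pose out of reach is approached as far as the arm can. A call with a number of a shift or a turn outside -1 to 1 is refused whole. A call with a gripper value outside its range is refused whole. The fingers move at their own pace and stop on an object; "force" is the grip in N (left out, the last holds). Time passes only in rows, so rows that do not move let the fingers close. It gives the time, the measured TCP pose, the force and the opening at its end, in the units of the state.
- ctrl.sense(): the state, without advancing time (a new reading comes with each control period).
- ctrl.capture(name): name is "scene" or "top" or "wrist"; returns the picture (384x512x3 uint8, red, green, blue); there is no depth.
- ctrl.calibration(name): a dict with "camera_matrix" (3x3 intrinsics, pixels), "D" ([k1, k2, p1, p2, k3] as OpenCV has them; the pictures are not rectified), "extrinsics" (4x4, takes a point from world to camera coordinates); the wrist camera has in their place "tool_from_camera" (4x4, takes a point from camera to tool coordinates, whose origin is the TCP and whose axes are the tool frame's). Camera axes: x right, y down, z forward; pixel columns grow to the right and rows downward; lengths in mm; the calibration is good to about 2 mm. A picture is of the moment at which its call begins: read the wrist's pose just before it. calibration takes no time and is no camera call.
- ctrl.finish_job(): hands the job in, once; it reports no verdict.
Trained networks look in the newest picture that a camera, given by its name, has taken for a name from the list of things; names that differ only in an ending like _2 or _b are one class to them, and where a whole thing is asked for, a point or a joint stands for the part that bears it (a point fixed in the world has none). Each returns a list of dicts, best first, with "confidence" (0 to 1); they miss things now and then, are a little off and sometimes report something else, mostly with a low value. They report only what shows in the picture. A call takes as long as a camera call.
- ctrl.recognise(label, camera): "point" ([row, column] in pixels, amid what is visible of it).
- ctrl.cut_out(label, camera): "pixels" (384x512 bool, what is visible of it) and "point" ([row, column] in pixels, amid what is visible of it).
The state is a dict: "time_s": time; "joints": joint angles; "dq": joint speeds; "tau": joint torques, N m; "eef_pos": TCP position; "ee_rot": TCP orientation; "force": force on the tool from outside, world axes, zero at the start; "wrist_torque": the same for the moment, N m; "grip_width": opening from 0.0 (shut) to 1.0 (fully open).
Only numpy, scipy, OpenCV 4.12 (cv2) and the standard library are available. Lean on these libraries where they do the work, as an engineer would, in place of code of your own. Each camera call takes 0.05 s, during which the arm holds its last target.

### The job

Swing the camera arm aside to the left, clear of the holder. Set every specimen mount on the desk upright in a well of the holder, one to each, and press each one fully home with the hand pusher, not with the fingers, until it snaps in. Then put the pusher back upright in its stand, and finally swing the camera arm back so that the camera looks straight down on the middle well. Leave the other things on the desk alone.

Things in the scene. Friction and masses are not known exactly. Their poses are not given: they have to be found in the camera images.
- mountA_mid (a point): midpoint (on the axis, 22 mm above the underside; z is the axis) of a light grey stepped round specimen mount with a dark ore face on top, 44 mm tall, 0.1 kg. From below: spigot 31 mm across (foot edge 29), to 8 mm up; band 42 mm across, 11 to 18 mm up; sloping shoulder; straight hub 28 mm across, 25 to 44 mm up, to grasp. Starts upright on the desk; two or three mounts are present
- mountB_mid (a point): midpoint (on the axis, 22 mm above the underside; z is the axis) of a light grey stepped round specimen mount with a dark ore face on top, 44 mm tall, 0.1 kg. From below: spigot 31 mm across (foot edge 29), to 8 mm up; band 42 mm across, 11 to 18 mm up; sloping shoulder; straight hub 28 mm across, 25 to 44 mm up, to grasp. Starts upright on the desk; two or three mounts are present
- mountC_mid (a point): midpoint (on the axis, 22 mm above the underside; z is the axis) of a light grey stepped round specimen mount with a dark ore face on top, 44 mm tall, 0.1 kg. From below: spigot 31 mm across (foot edge 29), to 8 mm up; band 42 mm across, 11 to 18 mm up; sloping shoulder; straight hub 28 mm across, 25 to 44 mm up, to grasp. Starts upright on the desk; two or three mounts are present
- well0 (a point): centre of the floor, 8 mm above the desk, of the left (+y) end well of the fixed aluminium holder: block 80 x 184 x 42 mm, three square wells in a row along its long side, 62 mm apart, each 45 x 45 mm and 34 mm deep, with a sprung ball in each of its four walls (36 mm between opposite balls). Site x runs across the holder, y along the row, z up
- well1 (a point): same point of the middle well. In any well a mount set down comes to rest with its band on the four balls, its midpoint 38 mm above this point; about 12 N straight down on its top pushes it past them and it snaps down on to the floor and is held: its midpoint is then 22 mm above this point and its top 10 mm above the block
- well2 (a point): same point of the right (-y) end well. A mount that leans in a well (over about 0.15 rad) jams if pressed: lift it by the hub and set it down again upright
- pusher_handle (a point): middle of the wooden handle of the hand pusher, 75 mm above its underside, on its axis (z). 103 mm tall, 0.12 kg: rubber foot 30 mm across and 12 mm thick, steel shank 16 mm across, straight handle 26 mm across from 48 to 103 mm up. It stands upright in its stand at the start
- rest_floor (a point): centre of the inner floor, 6 mm above the desk, of the pusher's stand: a black open-topped square box fixed on the desk, 54 mm square outside, 42 mm inside, 20 mm high
- swing_knob (a point): centre of the upright black knob on top of the camera, 18 mm across and 50 mm tall (222 to 272 mm above the desk; this point is at 247 mm), on the camera's axis, 200 mm from swing_hinge. The camera is a grey barrel 56 mm across below it, 128 to 222 mm above the desk, at the end of a flat white arm 26 mm wide at 189 to 211 mm
- camera_lens (a point): centre of the camera's lens at the barrel's lower end, 128 mm above the desk, straight below swing_knob
- swing_hinge (a point): point on the upright hinge axis of the camera arm, 200 mm above the desk, on a steel post 26 mm across and 266 mm tall beyond the holder, fixed on a low white base 150 x 170 mm
- camera_arm (a joint): angle of the camera arm about its post: grows as the camera swings to the robot's left (+y), away from the holder; near 0 it is over the holder, as at the start; at about 1.3 it is out of the way. Range -0.6 to 1.7. Stiff: it takes about 2.5 N at the knob to move and it stays where it is left
- rock_dark: bystander: dark rock fragment, 44 mm across, 28 mm high; leave it alone; origin at the centre of its underside
- rock_green: bystander: greenish rock fragment, 38 mm across, 24 mm high; leave it alone; origin at the centre of its underside
- dish: bystander: shallow metal dish, 60 mm across, 12 mm high; leave it alone; origin at the centre of its underside
- lens_can: bystander: black round can, 58 mm across, 42 mm high; leave it alone; origin at the centre of its underside
- mouse: bystander: computer mouse 100 x 58 x 30 mm; leave it alone; origin at the centre of its underside
- loupe: bystander: steel cylinder loupe, 36 mm across, 30 mm high; leave it alone; origin at the centre of its underside
- jar: bystander: small jar, 52 mm across, 70 mm high; leave it alone; origin at the centre of its underside

How it is judged:
By the outcome, as a careful person would: the job done as asked, in the order asked, and still so for the second after the job is handed in, with the robot touching nothing.
Of mountA, mountB, mountC only 2 to 3 are there at a start; the rules pass over those that are not, and their reading is None.
At some moment in a run one of mountA, mountB, mountC may be knocked a few centimetres aside while the robot is not near it.
It also fails if it takes over 210 s, if anything falls off the work surface, if the arm or the gripper's body presses on something with over 40 N, if the wrist force passes 120 N, or if a joint passes its speed limit or range.

## Working session

There is one attempt and no reset: what is moved stays moved. The work goes in short steps, Python scripts to look and compute and a tool call to move; the robot and the scene stay as the last step left them, time stands still between calls to the robot, and variables do not carry over. Pictures are saved under pics/ and viewed, and the job is handed in when it is done.

Besides the shell and the picture viewer there is one more tool, called after "Emit:" as name([rows], argument=value, ...), one row to a line, values as JSON. move_arm: Moves the arm, as the interface text tells. Shift numbers are shares of 150 mm and turn numbers shares of 60 degrees, none past 1 either way. Its arguments: {"type":"object","properties":{"targets":{"type":"array","items":{"type":"array","items":{"type":"array","items":{"type":"number","minimum":-1,"maximum":1}}}},"force":{"type":"number"}},"required":["targets"]}

```bash
ls; mkdir -p pics; python3 - <<'E'
from rig import ctrl
import cv2,numpy as np
s=ctrl.sense(); print({k:np.round(v,3).tolist() for k,v in s.items()})
for n in ("scene","top","wrist"):
    im=ctrl.capture(n); cv2.imwrite(f"pics/{n}0.png",im[...,::-1])
    c=ctrl.calibration(n); print(n,{k:np.round(v,4).tolist() for k,v in c.items()})
E
```

```text
pics
{'time_s': 0.0, 'joints': [0.932, 0.313, 1.498, -0.0, 1.331, -0.223], 'dq': [-0.001, 0.0, -0.001, -0.002, -0.001, 0.0], 'tau': [0.001, -41.225, -25.975, -0.0, 0.004, 0.0], 'eef_pos': [211.908, 480.034, 230.728], 'ee_rot': [0.692, 0.146, 0.692, -0.146], 'force': [-0.035, 0.383, 0.142], 'wrist_torque': [0.001, 0.046, 0.045], 'grip_width': 1.004}
scene {'camera_matrix': [[438.1506, 0.0, 256.2416], [0.0, 438.1506, 194.4195], [0.0, 0.0, 1.0]], 'D': [-0.1353, 0.0, 0.0, 0.0, 0.0], 'extrinsics': [[0.211, 0.9775, 0.0028, -83.0833], [0.5904, -0.1252, -0.7974, -147.8128], [-0.7791, 0.1699, -0.6035, 1866.4178], [0.0, 0.0, 0.0, 1.0]]}
top {'camera_matrix': [[461.7644, 0.0, 247.8823], [0.0, 461.7644, 194.7171], [0.0, 0.0, 1.0]], 'D': [-0.1456, 0.0, 0.0, 0.0, 0.0], 'extrinsics': [[-0.0029, -1.0, -0.0016, 2.0517], [-0.9884, 0.0031, -0.152, 499.3234], [0.152, 0.0011, -0.9884, 1501.868], [0.0, 0.0, 0.0, 1.0]]}
wrist {'camera_matrix': [[324.2143, 0.0, 257.4326], [0.0, 324.2143, 190.525], [0.0, 0.0, 1.0]], 'D': [-0.0907, 0.0, 0.0, 0.0, 0.0], 'tool_from_camera': [[0.001, -0.3105, 0.9506, -142.1646], [1.0, -0.0004, -0.0012, 0.58], [0.0007, 0.9506, 0.3105, -79.2608], [0.0, 0.0, 0.0, 1.0]]}
```

View pics/scene0.png

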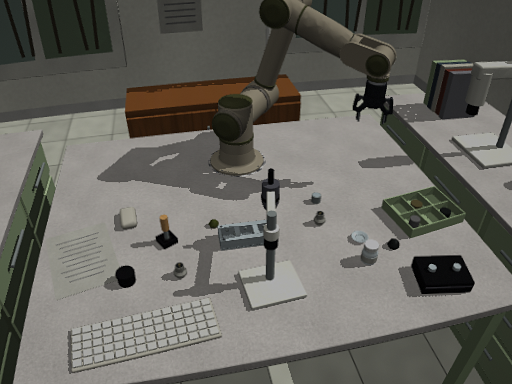

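View pics/top0.png

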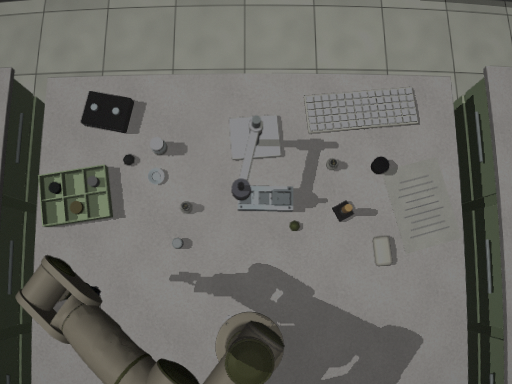

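View pics/wrist0.png

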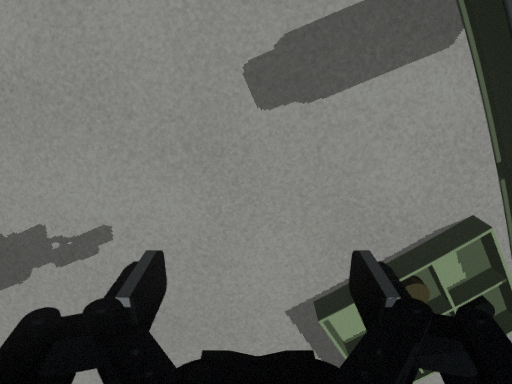

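```bash
cat > h.py <<'E'
from rig import ctrl
import cv2,numpy as np
from scipy.spatial.transform import Rotation as R
def rot(q): return R.from_quat([q[1],q[2],q[3],q[0]]).as_matrix()
def cam(n,s=None):
    c=ctrl.calibration(n);K=np.array(c["camera_matrix"]);D=np.array(c["D"])
    if n=="wrist":
        s=s or ctrl.sense()
        T=np.eye(4);T[:3,:3]=rot(s["ee_rot"]);T[:3,3]=s["eef_pos"]
        E=np.linalg.inv(T@np.array(c["tool_from_camera"]))
    else: E=np.array(c["extrinsics"])
    return K,D,E
def ray(n,rc,C=None):
    K,D,E=C or cam(n)
    u=cv2.undistortPoints(np.array([[[rc[1],rc[0]]]],float),K,D)[0,0]
    Rm=E[:3,:3];o=-Rm.T@E[:3,3];d=Rm.T@np.array([u[0],u[1],1]);return o,d
def atz(n,rc,z,C=None):
    o,d=ray(n,rc,C);return o+d*(z-o[2])/d[2]
def proj(n,P,C=None):
    K,D,E=C or cam(n)
    p=cv2.projectPoints(np.array(P,float).reshape(-1,1,3),cv2.Rodrigues(E[:3,:3])[0],E[:3,3],K,D)[0].reshape(-1,2)
    return p[:,::-1]
def snap(n,name):
    s=ctrl.sense();im=ctrl.capture(n);cv2.imwrite(f"pics/{name}.png",im[...,::-1]);return im,cam(n,s)
E
python3 - <<'E'
from h import *
for n in ("top","scene"):
  for l in ["mountA_mid","pusher_handle","swing_knob","well1","rest_floor","camera_arm","jar","lens_can","loupe","mouse"]:
    try: r=ctrl.recognise(l,n)
    except Exception as e: print(n,l,e);continue
    print(n,l,[(np.round(x["point"],1).tolist(),round(x["confidence"],2)) for x in r])
E
```

```text
top mountA_mid []
top pusher_handle [([209.1, 341.3], 0.46)]
top swing_knob [([168.5, 242.5], 0.6)]
top well1 [([199.4, 266.7], 0.58)]
top rest_floor [([159.9, 131.1], 0.74), ([211.8, 341.7], 0.7)]
top camera_arm [([167.0, 247.8], 0.68)]
top jar [([143.1, 157.0], 0.79)]
top lens_can [([164.1, 377.7], 0.77)]
top loupe [([242.5, 177.2], 0.52)]
top mouse [([251.0, 382.0], 0.74), ([210.7, 341.5], 0.57), ([145.6, 158.8], 0.27)]
scene mountA_mid [([232.9, 237.9], 0.55), ([271.0, 176.6], 0.53)]
scene pusher_handle [([224.7, 162.5], 0.49)]
scene swing_knob [([198.9, 273.2], 0.77)]
scene well1 [([234.1, 240.0], 0.61)]
scene rest_floor [([239.7, 166.6], 0.58), ([232.0, 242.3], 0.58)]
scene camera_arm [([194.9, 270.6], 0.78)]
scene jar [([251.9, 369.5], 0.8)]
scene lens_can [([275.1, 126.5], 0.79), ([230.6, 241.3], 0.58), ([198.8, 271.1], 0.41)]
scene loupe [([242.7, 168.9], 0.5), ([195.3, 314.9], 0.49)]
scene mouse [([221.0, 128.0], 0.67), ([195.7, 315.0], 0.24)]
```

```bash
python3 - <<'E'
import cv2
a=cv2.imread('pics/top0.png');cv2.imwrite('pics/topz.png',cv2.resize(a[110:290,140:420],None,fx=2.85,fy=2.85,interpolation=cv2.INTER_CUBIC))
a=cv2.imread('pics/scene0.png');cv2.imwrite('pics/scenez.png',cv2.resize(a[155:315,100:410],None,fx=2.55,fy=2.55,interpolation=cv2.INTER_CUBIC))
E
```

```text
(no output)
```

View pics/topz.png

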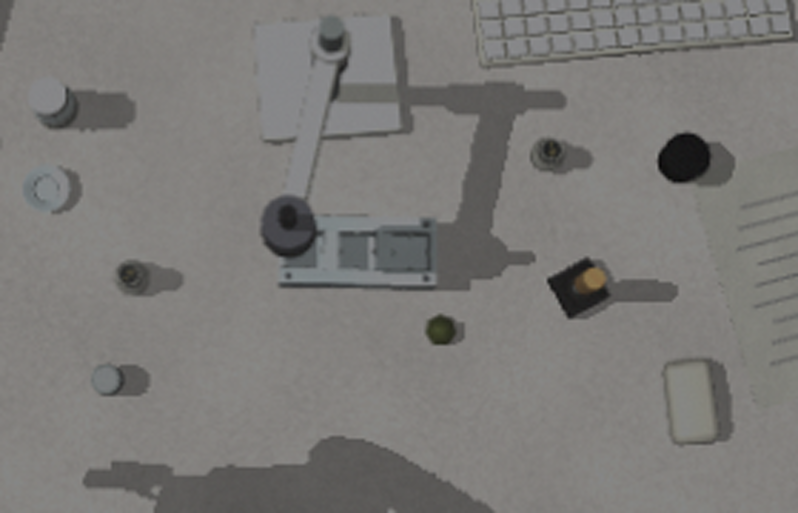

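View pics/scenez.png

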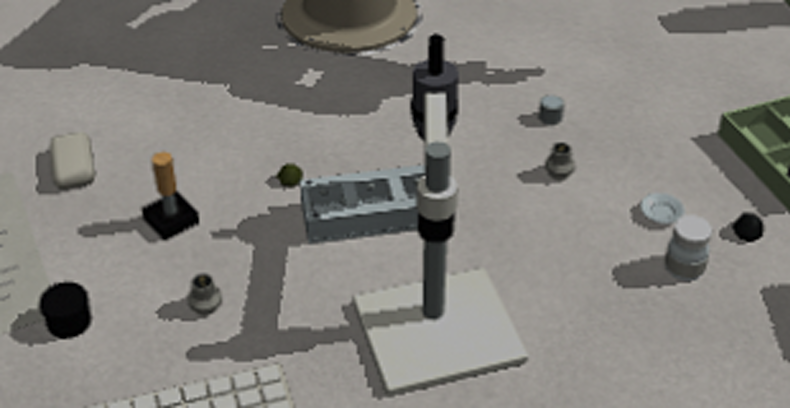

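```bash
python3 - <<'E'
from h import *
f=2.85
def tz(u,v): return (110+(v+.5)/f-.5,140+(u+.5)/f-.5)
def sz(u,v): return (155+(v+.5)/2.55-.5,100+(u+.5)/2.55-.5)
def tri(a,b):
    o1,d1=ray('top',a);o2,d2=ray('scene',b)
    A=np.stack([d1,-d2],1);t=np.linalg.lstsq(A,o2-o1,rcond=None)[0]
    p,q=o1+t[0]*d1,o2+t[1]*d2;return np.round((p+q)/2,1),round(np.linalg.norm(p-q),1)
print('mL',atz('top',tz(131,272),44),atz('scene',sz(562,147),44),tri(tz(131,272),sz(562,147)))
print('mR',atz('top',tz(549,148),44),atz('scene',sz(204,279),44),tri(tz(549,148),sz(204,279)))
print('handle top',tri(tz(595,277),sz(163,157)),atz('top',tz(595,277),103+6))
print('knobtop',tri(tz(288,213),sz(436,40)))
print('posttop',tri(tz(331,24),sz(437,149)))
for c in [(280,288),(437,288),(434,218)]: print('holder',atz('top',tz(*c),42))
print('stand', [atz('top',tz(*c),20).round(1) for c in [(548,283),(584,256),(611,295),(572,318)]])
E
```

```text
mL [464.14370172 207.33730369  44.        ] [460.30164155 212.4091674   44.        ] (array([464.2, 208.7,  47.6]), np.float64(3.8))
mR [ 610.70542057 -284.94281758   44.        ] [ 607.56307219 -283.73124857   44.        ] (array([ 610.1, -284. ,   46.7]), np.float64(0.8))
handle top (array([ 448.4, -318.2,  108.8]), np.float64(3.7)) [ 448.23527272 -320.06973151  109.        ]
knobtop (array([493.9,  21.4, 268. ]), np.float64(1.7))
posttop (array([690.3, -24. , 267.2]), np.float64(1.0))
holder [445.22205602  33.68084681  42.        ]
holder [ 444.5936568  -148.82897035   42.        ]
holder [ 527.17853125 -146.74992009   42.        ]
stand [array([ 452.6, -283. ,   20. ]), array([ 484.7, -327.2,   20. ]), array([ 437.9, -358.1,   20. ]), array([ 410.8, -310.5,   20. ])]
```

```bash
cat >> h.py <<'E'
def yaw(s=None):
    s=s or ctrl.sense();y=rot(s["ee_rot"])[:,1];return np.arctan2(-y[0],y[1])
def plan(p,yw=None):
    s=ctrl.sense();q=np.array(s["eef_pos"]);y0=yaw(s)
    if yw is not None:
        print("turn x total share %.4f"%(-(yw-y0)/np.radians(60)))
        y0=yw
    d=np.array(p)-q
    Y=np.array([-np.sin(y0),np.cos(y0),0]);X=np.array([0,0,-1.]);Z=np.cross(X,Y)
    print("t%.1f pos"%s["time_s"],q.round(1),"yaw %.3f"%yaw(s),"shift shares",[round(float(d@a/150),4) for a in (X,Y,Z)],"dist %.0f"%np.linalg.norm(d),"F",np.round(s["force"],1),"g %.3f"%s["grip_width"])
E
python3 - <<'E'
from h import *
s=ctrl.sense(); print(rot(s['ee_rot']).round(3))
plan((440,25,320),-0.226)
E
```

```text
[[ 0.     0.404  0.915]
 [ 0.     0.915 -0.404]
 [-1.     0.    -0.   ]]
turn x total share -0.1812
t1.1 pos [212.1 480.3 231.3] yaw -0.416 shift shares [-0.5911, -2.6175, 2.161] dist 517 F [ 0.5 -0.9  0.4] g 1.002
```

Emit:
move_arm([
  [[1,-0.295,0,0,-0.0906,0,0],[1,-0.295,0,0,-0.0906,0,0],[1,0,-0.238,0.1965,0,0,0],[1,0,-0.238,0.1965,0,0,0],[1,0,-0.238,0.1965,0,0,0]],
])

```text
time_s: 1.65
eef_pos: [274.5, 354.7, 319.9]
ee_rot: [0.703, 0.079, 0.702, -0.079]
force: [0.5, -0.9, -0.5]
grip_width: 1.004
```

Emit:
move_arm([
  [[1,0,-0.238,0.1965,0,0,0],[1,0,-0.238,0.1965,0,0,0],[1,0,-0.238,0.1965,0,0,0],[1,0,-0.238,0.1965,0,0,0],[1,0,-0.238,0.1965,0,0,0]],
])

```text
time_s: 2.15
eef_pos: [378.3, 147.3, 320.1]
ee_rot: [0.703, 0.08, 0.702, -0.08]
force: [1.5, 1.1, -0.2]
grip_width: 1.001
```

Emit:
move_arm([
  [[1,0,-0.238,0.1965,0,0,0],[1,0,-0.238,0.1965,0,0,0],[1,0,-0.238,0.1965,0,0,0],[1,0,0,0,0,0,0]],
])

```text
time_s: 2.55
eef_pos: [441.4, 20.9, 319.2]
ee_rot: [0.702, 0.081, 0.703, -0.082]
force: [-0.4, 0.1, 0.5]
grip_width: 0.999
```

```bash
python3 - <<'E'
from h import *
plan((440,25,320),-0.226)
im,C=snap('wrist','w1')
print(proj('wrist',[(494,21,272),(486,-57,42),(690,-24,266)],C))
E
```

```text
turn x total share -0.0053
t2.5 pos [441.4  20.9 319.2] yaw -0.232 shift shares [-0.0056, 0.0244, -0.0155] dist 4 F [-0.4  0.1  0.5] g 0.999
[[285.59531945 274.90714533]
 [193.11772509 209.65399141]
 [456.41519267 271.32858096]]
```

View pics/w1.png

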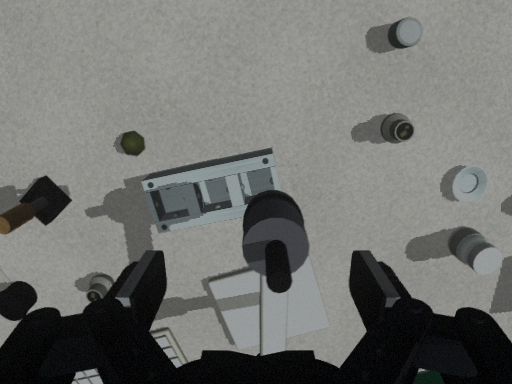

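```bash
python3 - <<'E'
from h import *
import cv2
im=cv2.imread('pics/w1.png');cv2.imwrite('pics/w1z.png',cv2.resize(im[140:320,140:340],None,fx=3.3,fy=3.3,interpolation=cv2.INTER_CUBIC))
C=cam('wrist')
print(atz('wrist',(281,279),272,C))
print('mL',atz('wrist',(129.5,403),44,C),'mR',atz('wrist',(295,96),44,C),'jar',atz('wrist',(261,487),70,C))
E
```

```text
[490.25602856  26.72165141 272.        ]
mL [457.76329944 213.83711878  44.        ] mR [ 606.2570962 -276.9663552   44.       ] jar [668.5750775 312.0465766  70.       ]
```

View pics/w1z.png

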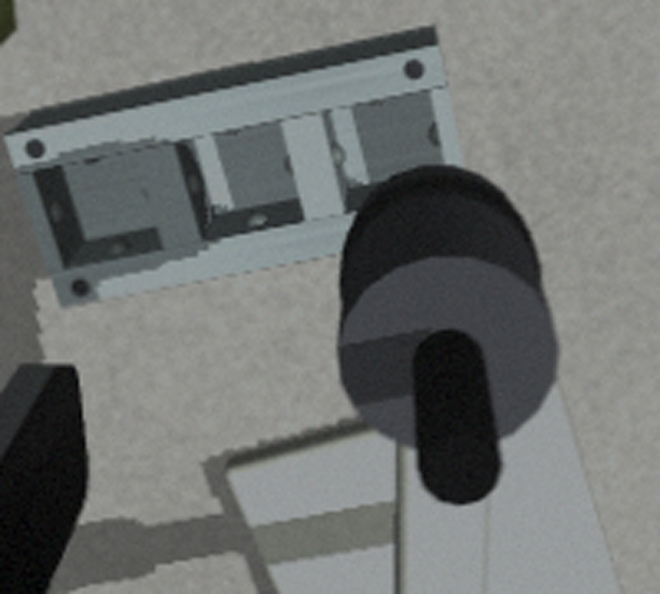

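```bash
python3 - <<'E'
from h import *
plan((440,25,320),-0.226)
im,C=snap('wrist','w2')
print(ctrl.sense()['eef_pos'])
print(atz('wrist',(280.3,278.8),272,C))
E
```

```text
turn x total share -0.0038
t2.6 pos [440.6  23.  319.3] yaw -0.230 shift shares [-0.0044, 0.012, -0.0066] dist 2 F [ 0.1 -0.1  0.3] g 0.998
[440.07973369  24.38428728 319.59461565]
[489.6760486   26.70303677 272.        ]
```

```bash
python3 - <<'E'
import cv2,numpy as np
a=cv2.imread('pics/w1.png').astype(int);b=cv2.imread('pics/w2.png').astype(int)
print(cv2.phaseCorrelate(a[:250,:,1].astype(np.float32),b[:250,:,1].astype(np.float32)))
im=cv2.imread('pics/w2.png');cv2.imwrite('pics/w2z.png',cv2.resize(im[100:320,80:440],None,fx=2.2,fy=2.2,interpolation=cv2.INTER_CUBIC))
E
```

```text
((-1.6654391147685033, 1.0162697116432184), 0.9893759468793869)
```

View pics/w2z.png

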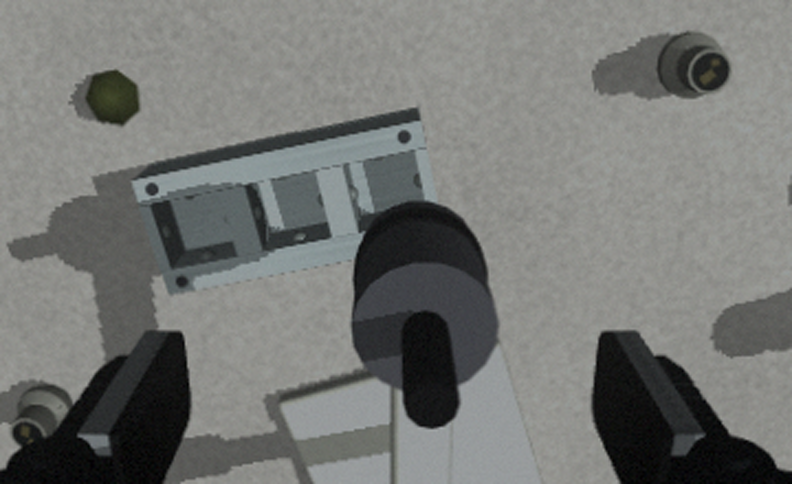

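Emit:
move_arm([
  [[0.6,0,0,0,0,0,0],[0.6,0,0,0,0,0,0]],
])

```text
time_s: 2.85
eef_pos: [439.7, 25.9, 320.0]
ee_rot: [0.703, 0.079, 0.702, -0.079]
force: [0.3, 0.6, -0.4]
grip_width: 0.694
```

```bash
python3 - <<'E'
from h import *
plan((440,25,320),-0.226)
im,C=snap('wrist','w3')
cv2.imwrite('pics/w3z.png',cv2.resize(im[100:320,80:440,::-1],None,fx=2.2,fy=2.2,interpolation=cv2.INTER_CUBIC))
import pickle;pickle.dump(C,open('C3.pkl','wb'))
E
```

```text
turn x total share 0.0016
t2.9 pos [439.7  25.9 320. ] yaw -0.224 shift shares [0.0003, -0.0054, 0.0034] dist 1 F [ 0.3  0.6 -0.4] g 0.694
```

View pics/w3z.png

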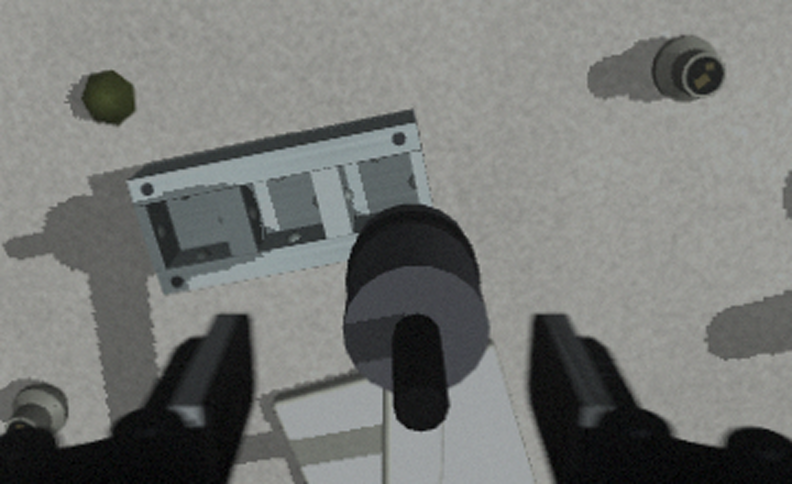

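```bash
python3 - <<'E'
from h import *
import pickle;C=pickle.load(open('C3.pkl','rb'))
g=lambda u,v:(100+(v+.5)/2.2-.5,80+(u+.5)/2.2-.5)
print('knob',atz('wrist',g(421,404),272,C))
print('mL',atz('wrist',g(704,74),44,C),'mR',atz('wrist',(295,96),44,C))
c=[atz('wrist',g(*x),42,C)[:2].round(1) for x in [(129,181),(414,123),(165,294)]];print(c)
for p in [(403,412)]:pass
plan((491,23,330))
E
```

```text
knob [490.59562626  24.12042744 272.        ]
mL [460.51819716 212.17929754  44.        ] mR [ 608.05043282 -273.9685304    44.        ]
[array([ 448.1, -143.3]), array([452.3,  37.2]), array([ 526.7, -145.9])]
t2.9 pos [439.7  25.8 320. ] yaw -0.224 shift shares [-0.0665, 0.0575, 0.3375] dist 52 F [-0.3 -0.1  0.7] g 0.610
```

Emit:
move_arm([
  [[0.6,0,0.0288,0.169,0,0,0],[0.6,0,0.0288,0.169,0,0,0],[0.6,0,0,0,0,0,0],[0.6,0.28,0,0,0,0,0],[0.6,0.28,0,0,0,0,0]],
])

```text
time_s: 3.4
eef_pos: [491.1, 22.6, 235.4]
ee_rot: [0.704, 0.079, 0.702, -0.079]
force: [1.1, 1.0, -0.1]
grip_width: 0.597
```

Emit:
move_arm([
  [[0.6,0,0,0,0,0,0],[0,0,0,0,0,0,0],[0,0,0,0,0,0,0],[0,0,0,0,0,0,0],[0,0,0,0,0,0,0]],
], force=20)

```text
time_s: 3.9
eef_pos: [492.2, 22.0, 238.3]
ee_rot: [0.704, 0.08, 0.701, -0.08]
force: [-1.3, 1.5, 6.9]
grip_width: 0.205
```

```bash
python3 - <<'E'
from h import *
plan((491,23,236))
print(ctrl.sense()['force'])
E
```

```text
t3.9 pos [492.2  22.  238.3] yaw -0.226 shift shares [0.0152, 0.0045, -0.0091] dist 3 F [-1.3  1.5  6.9] g 0.205
[-1.27263918  1.50257894  6.91077824]
```

Emit:
move_arm([
  [[0,0,0,0,0,0,0],[0,0,0.0333,0.0008,0.0239,0,0],[0,0,0.0667,0.0017,0.0477,0,0],[0,0,0.0667,0.0017,0.0477,0,0],[0,0,0.0667,0.0017,0.0477,0,0]],
])

```text
time_s: 4.4
eef_pos: [502.8, 55.2, 238.3]
ee_rot: [0.694, 0.141, 0.692, -0.142]
force: [-3.4, -1.6, 8.0]
grip_width: 0.201
```

```bash
python3 - <<'E'
from h import *
plan((491,23,236))
snap('scene','s1')
E
```

```text
t4.4 pos [502.8  55.2 238.3] yaw -0.403 shift shares [0.0154, -0.2286, 0.0119] dist 34 F [-3.4 -1.6  8. ] g 0.201
```

View pics/s1.png

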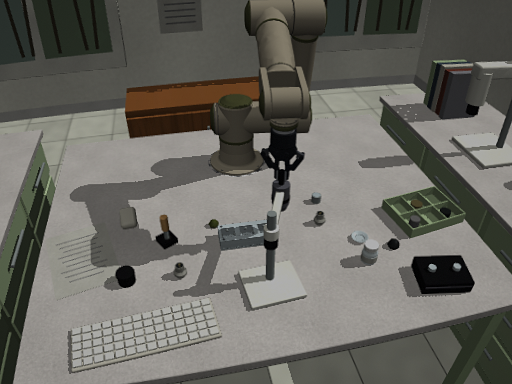

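Emit:
move_arm([
  [[0,0,0.0667,0.0017,0.0477,0,0],[0,0,0.0667,0.0017,0.0477,0,0],[0,0,0.0667,0.0017,0.0477,0,0],[0,0,0.0667,0.0017,0.0477,0,0],[0,0,0.0667,0.0017,0.0477,0,0]],
])

```text
time_s: 4.95
eef_pos: [527.8, 98.7, 238.3]
ee_rot: [0.671, 0.227, 0.669, -0.226]
force: [-3.3, -0.6, 6.8]
grip_width: 0.204
```

Emit:
move_arm([
  [[0,0,0.0667,0.0017,0.0477,0,0],[0,0,0.0667,0.0017,0.0477,0,0],[0,0,0.0667,0.0017,0.0477,0,0],[0,0,0.0667,0.0017,0.0477,0,0],[0,0,0.0667,0.0017,0.0477,0,0]],
])

```text
time_s: 5.45
eef_pos: [562.7, 134.5, 238.3]
ee_rot: [0.637, 0.309, 0.636, -0.308]
force: [-4.6, 0.1, 7.1]
grip_width: 0.209
```

Emit:
move_arm([
  [[0,0,0.0667,0.0017,0.0477,0,0],[0,0,0.0667,0.0017,0.0477,0,0],[0,0,0.0667,0.0017,0.0477,0,0],[0,0,0.0667,0.0017,0.0477,0,0],[0,0,0.0667,0.0017,0.0477,0,0]],
])

```text
time_s: 5.95
eef_pos: [605.4, 160.5, 238.3]
ee_rot: [0.594, 0.386, 0.592, -0.384]
force: [-3.8, 1.0, 6.1]
grip_width: 0.203
```

Emit:
move_arm([
  [[0,0,0.0667,0.0017,0.0477,0,0],[0,0,0.0333,0.0008,0.0239,0,0],[0,0,0,0,0,0,0],[0,0,0,0,0,0,0]],
])

```text
time_s: 6.35
eef_pos: [619.7, 166.3, 238.4]
ee_rot: [0.58, 0.408, 0.578, -0.405]
force: [1.3, 3.9, 5.6]
grip_width: 0.206
```

```bash
python3 - <<'E'
from h import *
plan((491,23,236))
snap('top','t1')
E
```

```text
t6.3 pos [619.7 166.3 238.4] yaw -1.225 shift shares [0.0158, -1.131, 0.6074] dist 193 F [1.3 3.9 5.6] g 0.206
```

View pics/t1.png

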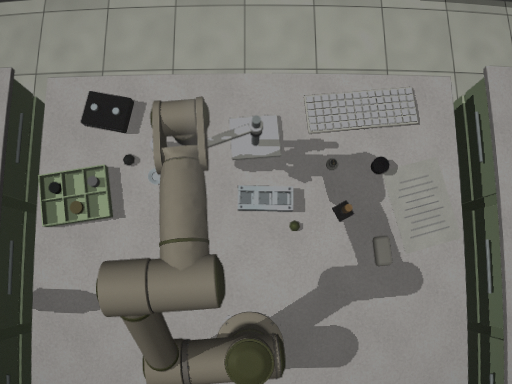

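Emit:
move_arm([
  [[0,0,0.0667,0.0017,0.0477,0,0],[0,0,0.0667,0.0017,0.0477,0,0],[0,0,0.0667,0.0017,0.0477,0,0],[0,0,0,0,0,0,0],[0,0,0,0,0,0,0]],
])

```text
time_s: 6.9
eef_pos: [648.7, 174.3, 238.3]
ee_rot: [0.548, 0.45, 0.546, -0.447]
force: [1.0, 4.3, 5.2]
grip_width: 0.197
```

Emit:
move_arm([
  [[0.5,0,0,0,0,0,0],[0.5,0,0,0,0,0,0],[0.5,0,0,0,0,0,0],[0.5,-0.2,0,0,0,0,0],[0.5,-0.3,0,0,0,0,0]],
])

```text
time_s: 7.4
eef_pos: [647.0, 173.2, 309.3]
ee_rot: [0.545, 0.447, 0.548, -0.45]
force: [0.4, -0.1, 0.5]
grip_width: 0.497
```

```bash
python3 - <<'E'
from h import *
plan((400,212,330),-0.226)
E
```

```text
turn x total share -1.0974
t7.4 pos [647.  173.2 309.3] yaw -1.375 shift shares [-0.1383, -0.1169, -1.663] dist 251 F [ 0.4 -0.1  0.5] g 0.497
```

```bash
python3 - <<'E'
from h import *
plan((415,212,300))
E
```

```text
t7.4 pos [647.  173.2 309.3] yaw -1.375 shift shares [0.0617, -1.4671, -0.5544] dist 235 F [ 0.4 -0.1  0.5] g 0.497
```

Emit:
move_arm([
  [[0.6,0,-0.2934,-0.1109,0,0,0],[0.6,0,-0.2934,-0.1109,0,0,0],[0.6,0,-0.2934,-0.1109,0,0,0],[0.6,0,-0.2934,-0.1109,0,0,0],[0.6,0,-0.2934,-0.1109,0,0,0]],
])

```text
time_s: 7.9
eef_pos: [413.7, 212.2, 310.8]
ee_rot: [0.546, 0.449, 0.546, -0.449]
force: [0.1, -0.2, 0.7]
grip_width: 0.596
```

Emit:
move_arm([
  [[0.6,0,0,0,-0.1313,0,0],[0.6,0,0,0,-0.1313,0,0],[0.6,0,0,0,-0.1313,0,0],[0.6,0,0,0,-0.1313,0,0],[0.6,0,0,0,-0.1313,0,0]],
])

```text
time_s: 8.4
eef_pos: [415.7, 212.1, 311.0]
ee_rot: [0.666, 0.236, 0.666, -0.236]
force: [1.3, -0.0, 0.5]
grip_width: 0.599
```

Emit:
move_arm([
  [[0.6,0,0,0,-0.1313,0,0],[0.6,0,0,0,-0.1313,0,0],[0.6,0,0,0,-0.1313,0,0],[0.6,0,0,0,-0.1313,0,0],[0.6,0,0,0,-0.1313,0,0]],
])

```text
time_s: 8.9
eef_pos: [415.7, 212.1, 310.9]
ee_rot: [0.707, -0.002, 0.707, 0.002]
force: [-0.2, 0.8, -0.3]
grip_width: 0.599
```

Emit:
move_arm([
  [[0.6,0,0,0,0,0,0],[0.6,0,0,0,0,0,0]],
])

```text
time_s: 9.1
eef_pos: [415.7, 212.2, 310.9]
ee_rot: [0.707, 0.001, 0.707, -0.001]
force: [-0.3, 0.3, -0.1]
grip_width: 0.599
```

```bash
python3 - <<'E'
from h import *
plan((460.5,212,200),0)
im,C=snap('wrist','w4')
cv2.imwrite('pics/w4z.png',cv2.resize(im[:,:,::-1],None,fx=1.5,fy=1.5,interpolation=cv2.INTER_CUBIC))
snap('scene','s2')
import pickle;pickle.dump(C,open('C4.pkl','wb'))
E
```

```text
turn x total share -0.0036
t9.1 pos [415.7 212.2 310.9] yaw -0.004 shift shares [0.7392, -0.001, 0.2983] dist 120 F [-0.3  0.3 -0.1] g 0.599
```

View pics/w4z.png

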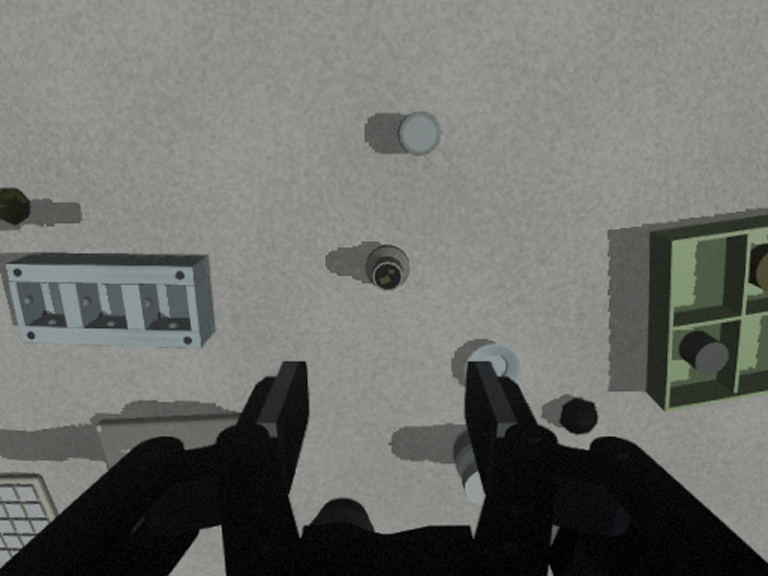

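View pics/s2.png

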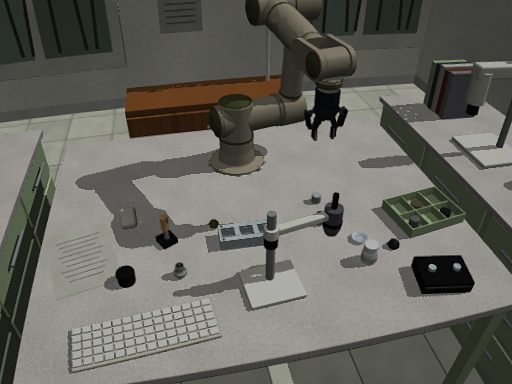

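```bash
python3 - <<'E'
from h import *
import pickle;C=pickle.load(open('C4.pkl','rb'))
g=lambda u,v:((v+.5)/1.5-.5,(u+.5)/1.5-.5)
print('mL',atz('wrist',g(388,275.5),44,C))
im=cv2.imread('pics/w4.png')
cv2.imwrite('pics/w4h.png',cv2.resize(im[160:240,0:150],None,fx=5,fy=5,interpolation=cv2.INTER_CUBIC))
cv2.imwrite('pics/w4m.png',cv2.resize(im[150:210,220:300],None,fx=8,fy=8,interpolation=cv2.INTER_CUBIC))
E
```

```text
mL [460.39496539 213.25400035  44.        ]
```

View pics/w4h.png

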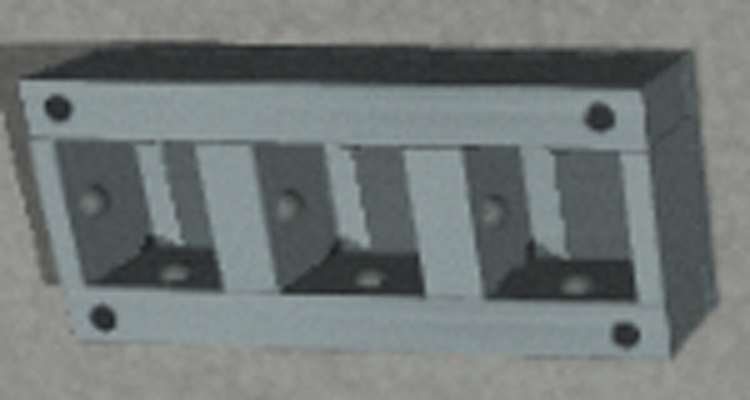

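View pics/w4m.png

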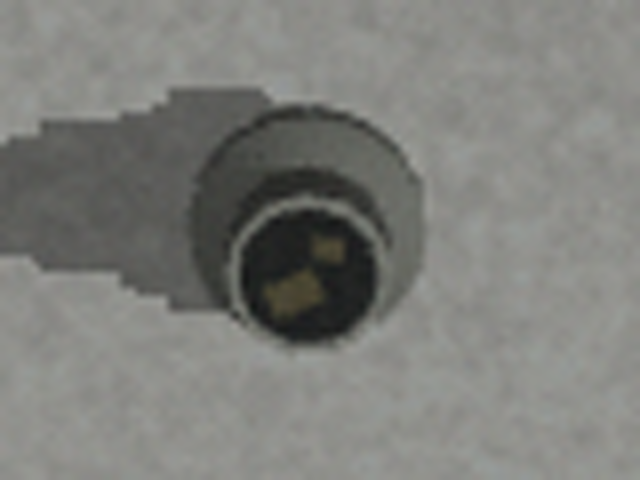

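```bash
python3 - <<'E'
from h import *
import pickle;C=pickle.load(open('C4.pkl','rb'))
g=lambda u,v:(160+(v+.5)/5-.5,(u+.5)/5-.5)
m=lambda u,v:(150+(v+.5)/8-.5,220+(u+.5)/8-.5)
print('mL',atz('wrist',m(309,271),44,C))
c=np.array([atz('wrist',g(*x),42,C)[:2] for x in [(22,80),(641,91),(672,357),(74,341)]]);print(c.round(1),c.mean(0))
print(np.linalg.norm(c-np.roll(c,-1,0),axis=1))
# balls/wells: opening corners of each well (z=42)
for w in [[(55,141),(200,145),(222,291),(82,284)],[(252,146),(405,150),(424,296),(278,290)],[(464,150),(620,152),(640,301),(485,297)]]:
  c=np.array([atz('wrist',g(*x),42,C)[:2] for x in w]);print(c.mean(0).round(1))
plan((460.4,213.2,200))
E
```

```text
mL [460.30723142 212.84250896  44.        ]
[[ 447.3 -143.6]
 [ 452.2   38.5]
 [ 530.2   37.1]
 [ 527.2 -147.5]] [489.22355747 -53.86212402]
[182.19319467  78.06301332 184.64338638  80.02456591]
[ 487.9 -116.1]
[489.4 -54.4]
[490.7   8. ]
t9.2 pos [415.8 212.2 310.8] yaw -0.003 shift shares [0.7389, 0.0077, 0.2975] dist 119 F [-0.2 -0.6 -0.5] g 0.599
```

Emit:
move_arm([
  [[0.6,0.2,0.003,0.15,0,0,0],[0.6,0.2,0.003,0.1475,0,0,0],[0.6,0.3,0,0,0,0,0],[0.6,0.3,0,0,0,0,0],[0.6,0.3,0,0,0,0,0]],
])

```text
time_s: 9.7
eef_pos: [460.3, 213.0, 114.2]
ee_rot: [0.707, 0.001, 0.707, -0.001]
force: [1.2, -0.1, -0.0]
grip_width: 0.601
```

```bash
python3 - <<'E'
from h import *
plan((460.4,213.0,25),0)
im,C=snap('wrist','w5')
E
```

```text
turn x total share -0.0022
t9.7 pos [460.3 213.  114.2] yaw -0.002 shift shares [0.5947, -0.0002, 0.0006] dist 89 F [ 1.2 -0.1 -0. ] g 0.601
```

View pics/w5.png

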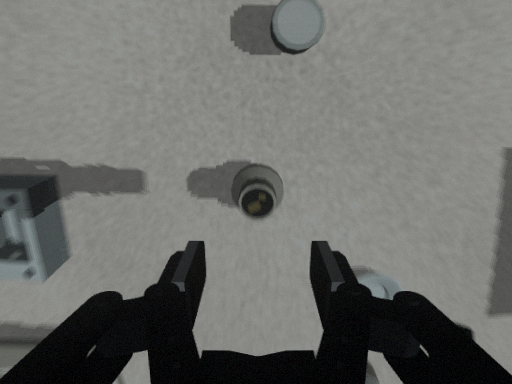

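```bash
python3 - <<'E'
from h import *
print(atz('wrist',(202,256.5),44),atz('wrist',(187,257),15))
E
```

```text
[452.19375959 211.51996148  44.        ] [450.37259758 211.72724065  15.        ]
```

Emit:
move_arm([
  [[0.6,0,0,0,0,0,0],[0.6,0,0,0,0,0,0]],
])

```text
time_s: 9.95
eef_pos: [461.6, 213.4, 118.0]
ee_rot: [0.708, 0.001, 0.706, -0.0]
force: [-1.3, 0.4, 0.7]
grip_width: 0.599
```

```bash
python3 - <<'E'
from h import *
plan((460.4,213.0,25),0)
im,C=snap('wrist','w6')
cv2.imwrite('pics/w6m.png',cv2.resize(im[140:240,200:320,::-1],None,fx=6,fy=6,interpolation=cv2.INTER_CUBIC))
print(atz('wrist',(202,256.5),44,C)); print(proj('wrist',[(460.4,213,44)],C))
E
```

```text
turn x total share -0.0008
t9.9 pos [461.6 213.4 118. ] yaw -0.001 shift shares [0.6202, -0.0025, -0.0081] dist 93 F [-1.3  0.4  0.7] g 0.599
[461.87243349 212.87070622  44.        ]
[[200.04868395 256.67750479]]
```

View pics/w6m.png

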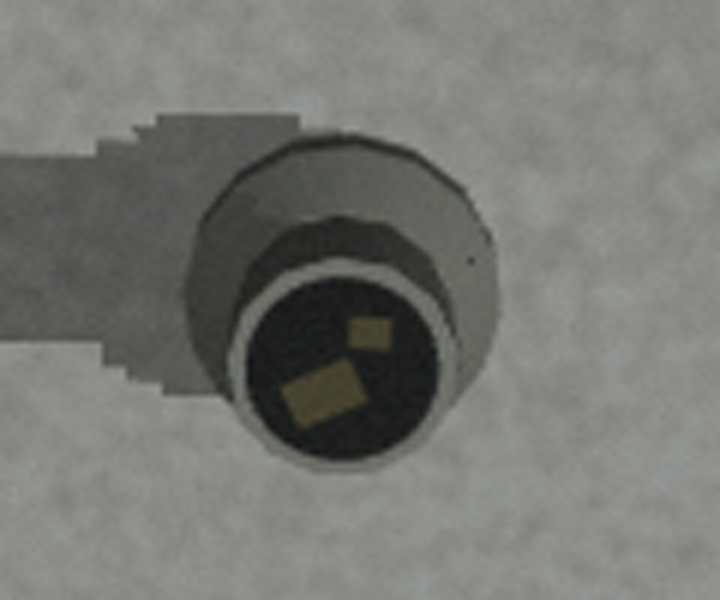

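Emit:
move_arm([
  [[0.6,0.25,0,0,0,0,0],[0.6,0.2,0,0,0,0,0],[0.6,0.1,0,0,0,0,0],[0.6,0.06,0,0,0,0,0],[0.6,0,0,0,0,0,0]],
])

```text
time_s: 10.5
eef_pos: [461.0, 213.2, 25.0]
ee_rot: [0.708, 0.0, 0.707, -0.0]
force: [-0.5, -0.4, -0.2]
grip_width: 0.606
```

Emit:
move_arm([
  [[0.6,0,0,0,0,0,0],[0,0,0,0,0,0,0],[0,0,0,0,0,0,0],[0,0,0,0,0,0,0],[0,0,0,0,0,0,0]],
], force=30)

```text
time_s: 11.0
eef_pos: [461.1, 213.3, 25.3]
ee_rot: [0.708, 0.0, 0.706, 0.0]
force: [-1.2, -0.7, 7.5]
grip_width: 0.313
```

```bash
python3 - <<'E'
from h import *
plan((490.7,8,120),0)
im,C=snap('wrist','w7')
E
```

```text
turn x total share -0.0001
t11.0 pos [461.1 213.3  25.3] yaw -0.000 shift shares [-0.6311, -1.3684, 0.1974] dist 228 F [-1.2 -0.7  7.5] g 0.313
```

View pics/w7.png

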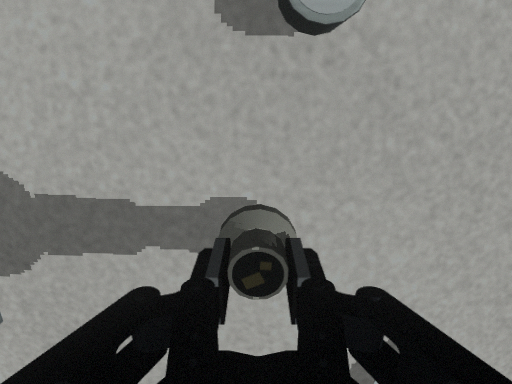

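```bash
python3 - <<'E'
from h import *
import pickle
im=cv2.imread('pics/w7.png');cv2.imwrite('pics/w7m.png',cv2.resize(im[190:310,200:320],None,fx=5,fy=5,interpolation=cv2.INTER_CUBIC))
print(atz('wrist',(272.5,258),44)); plan((445,8,150))
E
```

```text
[460.18464875 213.69571019  44.        ]
t11.1 pos [461.1 213.2  25.4] yaw -0.000 shift shares [-0.831, -1.3683, -0.1072] dist 241 F [-0.6  0.5  5.6] g 0.313
```

View pics/w7m.png

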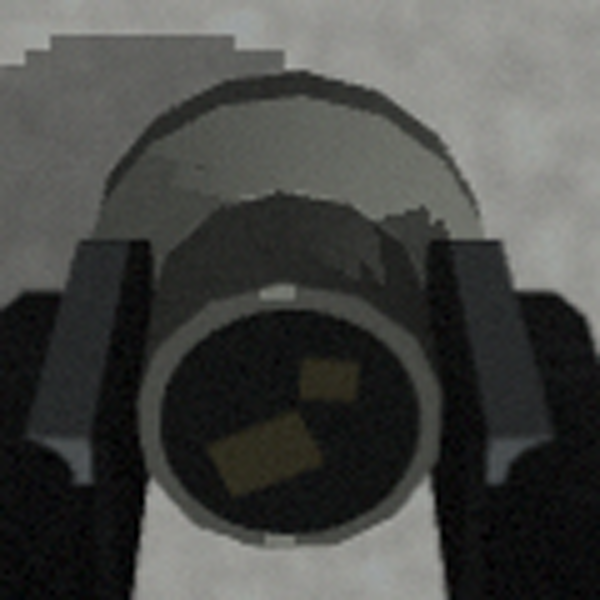

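Emit:
move_arm([
  [[0,-0.15,0,0,0,0,0],[0,-0.3,0,0,0,0,0],[0,-0.3,0,0,0,0,0],[0,-0.08,-0.2,-0.02,0,0,0],[0,0,-0.2,-0.02,0,0,0]],
])

```text
time_s: 11.55
eef_pos: [455.2, 152.8, 151.3]
ee_rot: [0.709, -0.0, 0.705, 0.001]
force: [0.1, 0.1, -0.5]
grip_width: 0.316
```

Emit:
move_arm([
  [[0,0,-0.3,-0.02,0,0,0],[0,0,-0.3,-0.02,0,0,0],[0,0,-0.3,-0.02,0,0,0],[0,0,-0.068,0,0,0,0],[0,0,0,0,0,0,0]],
])

```text
time_s: 12.05
eef_pos: [445.4, 6.8, 149.0]
ee_rot: [0.707, 0.001, 0.707, -0.001]
force: [-0.7, 0.7, -1.5]
grip_width: 0.311
```

Emit:
move_arm([
  [[0,0,0,0,0,0,0],[0,0,0,0,0,0,0]],
])

```text
time_s: 12.25
eef_pos: [445.4, 9.1, 148.8]
ee_rot: [0.707, -0.0, 0.707, 0.001]
force: [-0.2, 0.7, -1.0]
grip_width: 0.314
```

```bash
python3 - <<'E'
from h import *
import pickle
plan((490.7,8,120),0)
im,C=snap('wrist','w8')
pickle.dump(C,open('C8.pkl','wb'))
cv2.imwrite('pics/w8z.png',cv2.resize(im[100:300,100:380,::-1],None,fx=2.8,fy=2.8,interpolation=cv2.INTER_CUBIC))
E
```

```text
turn x total share 0.0015
t12.2 pos [445.4   9.1 148.8] yaw 0.002 shift shares [0.192, -0.0073, 0.3021] dist 54 F [-0.2  0.7 -1. ] g 0.314
```

View pics/w8z.png

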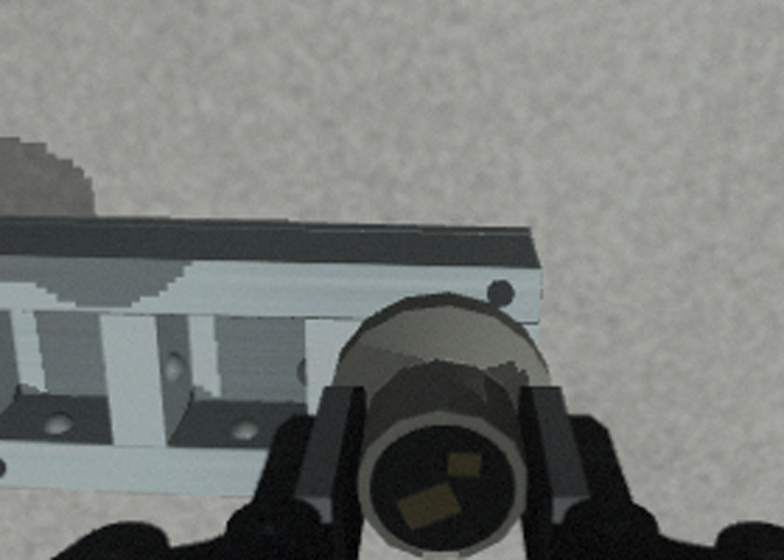

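```bash
python3 - <<'E'
from h import *
import pickle;C=pickle.load(open('C8.pkl','rb'))
g=lambda u,v:(100+(v+.5)/2.8-.5,100+(u+.5)/2.8-.5)
f=lambda u,v:atz('wrist',g(u,v),42,C)[:2].round(1)
print('corner',f(541,267),'near edge far pt',f(0,257),'far edge',f(0,487),f(250,494))
print('well1',f(162,315),f(305,320),f(166,444),'w1 right-bottom?',f(306,447))
print('held',atz('wrist',g(442,485),148.8+19,C))
a=f(541,267);
for ang in (0.0,.01,.02):
  n=np.array([np.cos(ang),np.sin(ang)]);t=np.array([np.sin(ang)*1,-np.cos(ang)])
  u=np.array([np.cos(ang),-np.sin(ang)]); 
  v=np.array([-np.sin(ang),-np.cos(ang)])
  print(ang,(a+40*u+30*v).round(1),(a+40*u+92*v).round(1))
E
```

```text
corner [451.3  38. ] near edge far pt [ 448.5 -121.3] far edge [ 527.3 -134.4] [528.1 -52. ]
well1 [466.6 -74.1] [468.  -31.3] [510.2 -77.3] w1 right-bottom? [510.8 -33.1]
held [444.49352115   9.34624154 167.8       ]
0.0 [491.3   8. ] [491.3 -54. ]
0.01 [491.    7.6] [490.4 -54.4]
0.02 [490.7   7.2] [489.5 -54.8]
```

Emit:
move_arm([
  [[0,0,-0.0045,0.15,0,0,0],[0,0,-0.0045,0.1553,0,0,0],[0,0.2,0,0,0,0,0],[0,0.2,0,0,0,0,0],[0,0,0,0,0,0,0]],
])

```text
time_s: 12.8
eef_pos: [489.2, 7.9, 85.8]
ee_rot: [0.705, 0.0, 0.71, 0.001]
force: [0.7, 0.2, 0.2]
grip_width: 0.313
```

Emit:
move_arm([
  [[0,0,0,0,0,0,0],[0,0,0,0,0,0,0]],
])

```text
time_s: 13.0
eef_pos: [492.0, 6.7, 90.4]
ee_rot: [0.708, -0.0, 0.706, 0.0]
force: [0.2, -0.2, 0.2]
grip_width: 0.313
```

```bash
python3 - <<'E'
from h import *
import pickle
plan((491.2,7.7,52),0)
im,C=snap('wrist','w9')
pickle.dump(C,open('C9.pkl','wb'))
cv2.imwrite('pics/w9z.png',cv2.resize(im[150:350,100:380,::-1],None,fx=2.8,fy=2.8,interpolation=cv2.INTER_CUBIC))
E
```

```text
turn x total share 0.0006
t13.0 pos [492.    6.7  90.4] yaw 0.001 shift shares [0.2558, 0.0065, -0.0056] dist 38 F [ 0.2 -0.2  0.2] g 0.313
```

View pics/w9z.png

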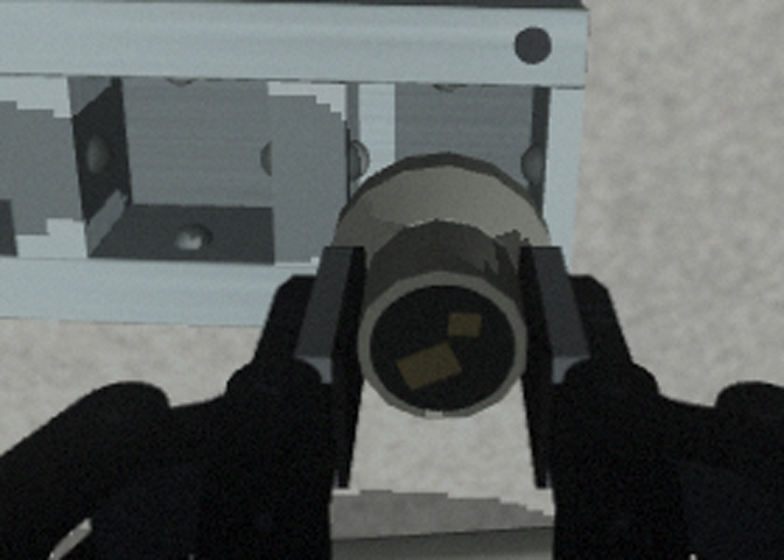

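```bash
python3 - <<'E'
from h import *
import pickle;C=pickle.load(open('C9.pkl','rb'))
g=lambda u,v:(150+(v+.5)/2.8-.5,100+(u+.5)/2.8-.5)
f=lambda u,v,z=42:atz('wrist',g(u,v),z,C)[:2].round(1)
print('corner',f(588,9),'near edge',f(0,0),'far',f(0,318),f(300,327))
print('well0 near corners',f(347,82),f(552,87),'well1',f(68,76),f(272,80),f(88,259),f(276,265))
for z in (28,32,36): print('balls',f(357,160,z),f(533,164,z))
print('held',atz('wrist',g(442.5,343),90.4+18.7,C))
plan((491,7.5,52))
E
```

```text
corner [451.6  38. ] near edge [449.1 -89.1] far [ 528.  -101.8] [529.2 -27.3]
well0 near corners [467.8 -13.8] [468.9  31. ] well1 [466.3 -75.9] [467.3 -30.3] [511.4 -77.1] [512.5 -32.1]
balls [491.4 -13.6] [492.5  28.9]
balls [489.9 -13.2] [490.9  28.4]
balls [488.4 -12.8] [489.3  28. ]
held [490.90122392   7.07571403 109.1       ]
t13.1 pos [492.    6.6  90.3] yaw 0.000 shift shares [0.2554, 0.0057, -0.0067] dist 38 F [-0.7 -0.3 -0.6] g 0.312
```

Emit:
move_arm([
  [[0,0.05,0.008,-0.003,0,0,0],[0,0.08,0,0,0,0,0],[0,0.06,0,0,0,0,0],[0,0.04,0,0,0,0,0],[0,0,0,0,0,0,0]],
])

```text
time_s: 13.55
eef_pos: [490.2, 7.8, 53.2]
ee_rot: [0.706, 0.0, 0.708, 0.0]
force: [-0.7, -1.9, 1.0]
grip_width: 0.311
```

Emit:
move_arm([
  [[0,0.02,0,0,0,0,0],[0,0,0,0,0,0,0],[0,0,0,0,0,0,0]],
])

```text
time_s: 13.85
eef_pos: [490.9, 7.7, 51.5]
ee_rot: [0.707, -0.0, 0.707, -0.0]
force: [-1.2, -0.1, -0.0]
grip_width: 0.313
```

```bash
python3 - <<'E'
from h import *
import pickle
plan((491.2,7.7,49.5),0)
im,C=snap('wrist','w10')
pickle.dump(C,open('C10.pkl','wb'))
cv2.imwrite('pics/w10z.png',cv2.resize(im[150:350,100:380,::-1],None,fx=2.8,fy=2.8,interpolation=cv2.INTER_CUBIC))
E
```

```text
turn x total share -0.0001
t13.8 pos [490.9   7.7  51.5] yaw -0.000 shift shares [0.0132, -0.0001, 0.0021] dist 2 F [-1.2 -0.1 -0. ] g 0.313
```

View pics/w10z.png

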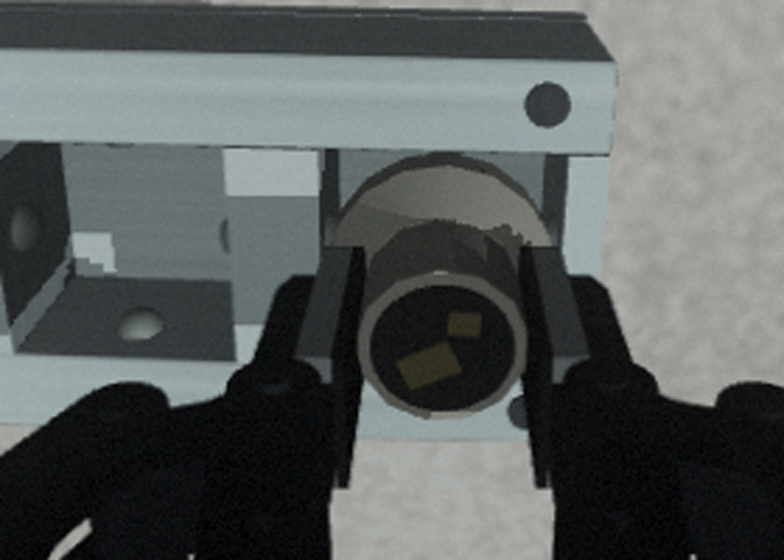

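Emit:
move_arm([
  [[0,0.013,0,0,0,0,0],[0,0,0,0,0,0,0],[0.55,0,0,0,0,0,0],[0.55,0,0,0,0,0,0],[0.55,0,0,0,0,0,0]],
])

```text
time_s: 14.4
eef_pos: [490.8, 7.8, 49.4]
ee_rot: [0.707, -0.0, 0.707, -0.0]
force: [-0.2, 0.1, -0.7]
grip_width: 0.55
```

Emit:
move_arm([
  [[0.55,-0.1,0,0,0,0,0],[0.55,-0.3,0,0,0,0,0],[0.55,-0.3,0,0,0,0,0],[0.55,-0.1,0,0,0,0,0],[0.55,0,0,0,0,0,0]],
])

```text
time_s: 14.9
eef_pos: [491.8, 7.6, 171.6]
ee_rot: [0.709, -0.0, 0.705, -0.0]
force: [-0.1, 0.1, -0.0]
grip_width: 0.546
```

```bash
python3 - <<'E'
from h import *
import pickle
plan((560,-279,165),0)
im,C=snap('wrist','w11')
pickle.dump(C,open('C11.pkl','wb'))
cv2.imwrite('pics/w11z.png',cv2.resize(im[150:350,100:380,::-1],None,fx=2.8,fy=2.8,interpolation=cv2.INTER_CUBIC))
im=ctrl.capture('scene');cv2.imwrite('pics/s3.png',cv2.resize(im[155:315,100:410,::-1],None,fx=2.55,fy=2.55,interpolation=cv2.INTER_CUBIC))
E
```

```text
turn x total share 0.0001
t14.9 pos [491.8   7.6 171.6] yaw 0.000 shift shares [0.0441, -1.9107, 0.4549] dist 295 F [-0.1  0.1 -0. ] g 0.546
```

View pics/w11z.png

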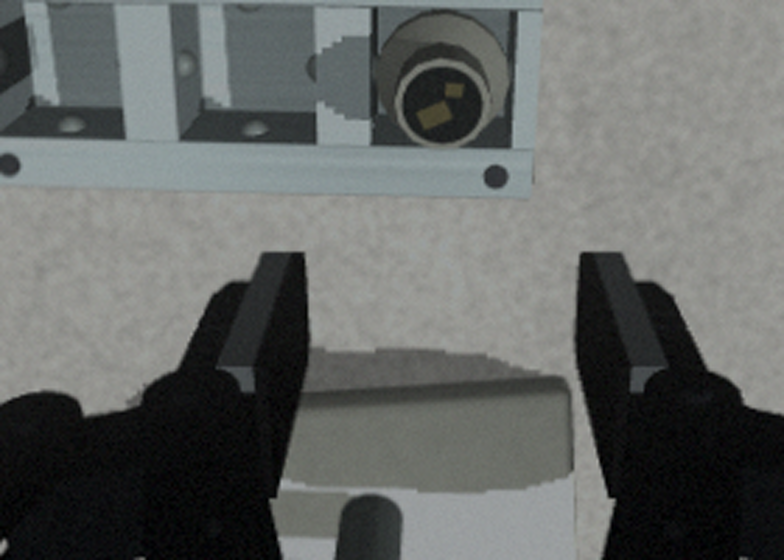

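View pics/s3.png

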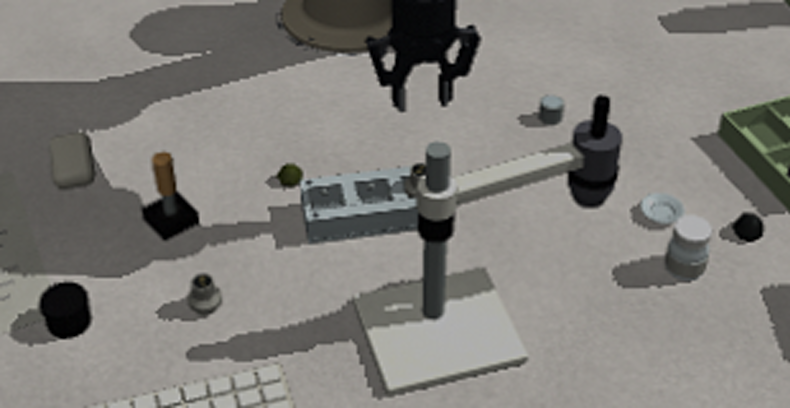

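Emit:
move_arm([
  [[0.6,0,-0.273,0.065,0,0,0],[0.6,0,-0.273,0.065,0,0,0],[0.6,0,-0.273,0.065,0,0,0],[0.6,0,-0.273,0.065,0,0,0],[0.6,0,-0.273,0.065,0,0,0]],
])

```text
time_s: 15.5
eef_pos: [539.0, -198.4, 167.3]
ee_rot: [0.706, 0.001, 0.708, 0.001]
force: [-0.4, 0.3, 0.1]
grip_width: 0.595
```

Emit:
move_arm([
  [[0.6,0,-0.273,0.065,0,0,0],[0.6,0,-0.273,0.065,0,0,0],[0.6,0,0,0,0,0,0],[0.6,0,0,0,0,0,0],[0.6,0,0,0,0,0,0]],
])

```text
time_s: 16.0
eef_pos: [558.7, -277.8, 168.2]
ee_rot: [0.707, 0.0, 0.708, 0.001]
force: [-0.2, 0.4, 0.4]
grip_width: 0.598
```

```bash
python3 - <<'E'
from h import *
import pickle
plan((560,-279,165),0)
im,C=snap('wrist','w12')
pickle.dump(C,open('C12.pkl','wb'))
cv2.imwrite('pics/w12z.png',cv2.resize(im[:,:,::-1],None,fx=1.5,fy=1.5,interpolation=cv2.INTER_CUBIC))
E
```

```text
turn x total share 0.0007
t16.0 pos [ 558.7 -277.8  168.2] yaw 0.001 shift shares [0.0217, -0.0082, 0.0089] dist 4 F [-0.2  0.4  0.4] g 0.598
```

View pics/w12z.png

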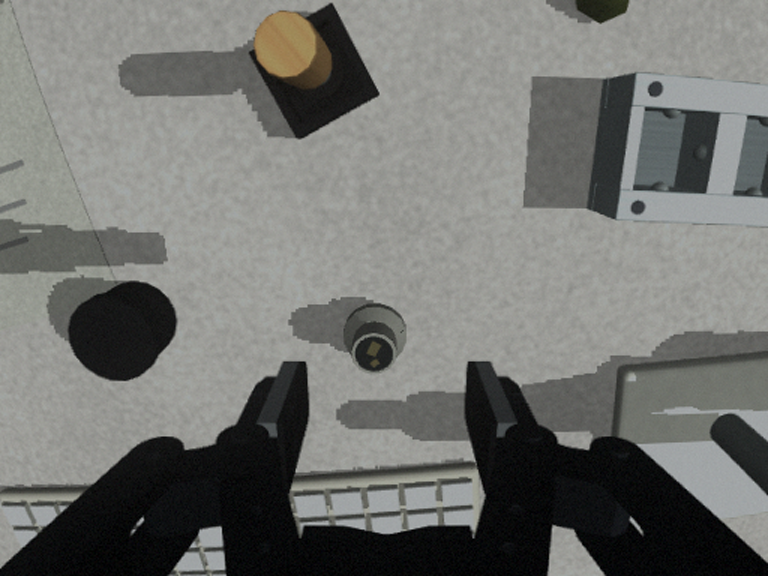

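```bash
python3 - <<'E'
from h import *
import pickle;C=pickle.load(open('C12.pkl','rb'))
g=lambda u,v:((v+.5)/1.5-.5,(u+.5)/1.5-.5)
f=lambda u,v,z:atz('wrist',g(u,v),z,C)[:2].round(1)
p=f(375.5,352.5,44);print('mR',p,'base',f(375,333,15))
print('pusher top',f(287,46,109),'stand',[f(*x,20) for x in [(332,4),(379,95),(301,138),(252,48)]])
print('holder',[f(*x,42) for x in [(637,74),(617,217)]],'well2',[f(*x,42) for x in [(640,106),(718,112),(708,194),(631,189)]])
plan((p[0],p[1],25))
E
```

```text
mR [ 608.5 -284.1] base [ 608.3 -285. ]
pusher top [ 448.2 -315.8] stand [array([ 412.7, -307.1]), array([ 460.7, -281.7]), array([ 484.2, -326.8]), array([ 434.8, -352.3])]
holder [array([ 448.9, -144.8]), array([ 525.8, -146.6])] well2 [array([ 465.2, -141.2]), array([466.3, -95. ]), array([511.6, -93.4]), array([ 509.8, -140.5])]
t16.1 pos [ 558.8 -277.7  168.7] yaw 0.001 shift shares [0.9583, -0.0432, 0.3311] dist 152 F [ 0.4 -0.1  0.5] g 0.596
```

Emit:
move_arm([
  [[0.6,0.1,-0.0215,0.1655,0,0,0],[0.6,0.1,-0.0215,0.1655,0,0,0],[0.6,0.15,0,0,0,0,0],[0.6,0.0,0,0,0,0,0],[0.6,0.0,0,0,0,0,0]],
])

```text
time_s: 16.55
eef_pos: [608.6, -284.6, 117.4]
ee_rot: [0.707, -0.0, 0.707, 0.0]
force: [-0.2, -0.2, 0.6]
grip_width: 0.6
```

```bash
python3 - <<'E'
from h import *
plan((608.5,-284.3,25),0)
im,C=snap('wrist','w13')
cv2.imwrite('pics/w13z.png',cv2.resize(im[150:350,130:390,::-1],None,fx=3,fy=3,interpolation=cv2.INTER_CUBIC))
print(proj('wrist',[(608.5,-284.3,44)],C))
E
```

```text
turn x total share 0.0007
t16.6 pos [ 608.6 -284.6  117.4] yaw 0.001 shift shares [0.616, 0.0022, -0.0005] dist 92 F [-0.2 -0.2  0.6] g 0.600
[[202.20727209 257.71660508]]
```

View pics/w13z.png

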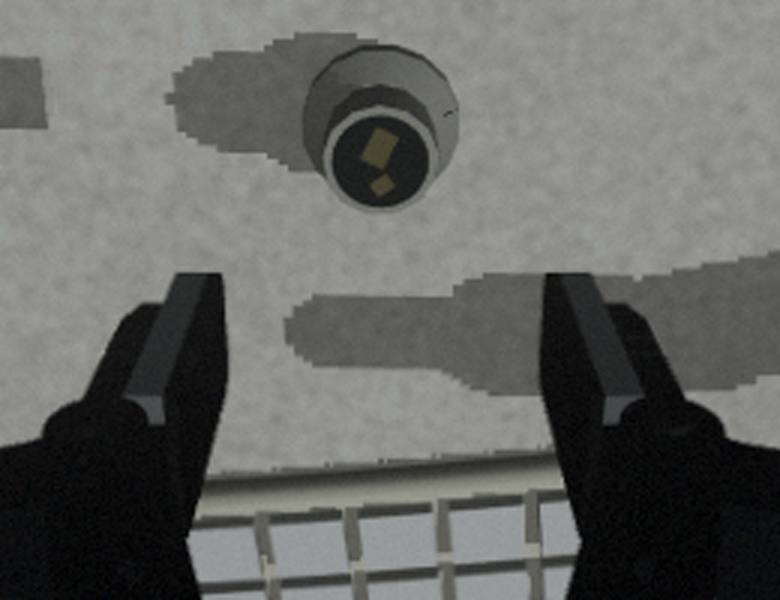

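Emit:
move_arm([
  [[0.6,0.25,0,0,0,0,0],[0.6,0.2,0,0,0,0,0],[0.6,0.1,0,0,0,0,0],[0.6,0.066,0,0,0,0,0],[0.6,0,0,0,0,0,0]],
])

```text
time_s: 17.1
eef_pos: [608.6, -285.4, 24.6]
ee_rot: [0.707, 0.0, 0.707, -0.0]
force: [0.7, 0.5, 0.4]
grip_width: 0.6
```

Emit:
move_arm([
  [[0.6,0,0,0,0,0,0],[0,0,0,0,0,0,0],[0,0,0,0,0,0,0],[0,0,0,0,0,0,0],[0,0,0,0,0,0,0]],
], force=30)

```text
time_s: 17.6
eef_pos: [609.2, -285.7, 25.8]
ee_rot: [0.708, -0.0, 0.707, -0.0]
force: [-0.9, 0.9, 6.3]
grip_width: 0.314
```

```bash
python3 - <<'E'
from h import *
plan((445,-116,150),0)
im,C=snap('wrist','w14')
cv2.imwrite('pics/w14z.png',cv2.resize(im[150:350,130:390,::-1],None,fx=3,fy=3,interpolation=cv2.INTER_CUBIC))
E
```

```text
turn x total share 0.0000
t17.6 pos [ 609.2 -285.7   25.8] yaw 0.000 shift shares [-0.8281, 1.1312, -1.0944] dist 267 F [-0.9  0.9  6.3] g 0.314
```

View pics/w14z.png

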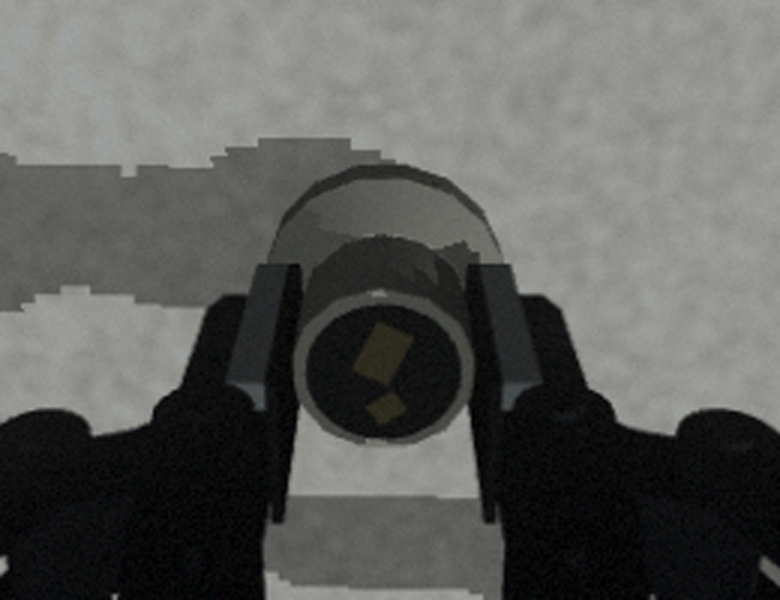

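Emit:
move_arm([
  [[0,-0.15,0,0,0,0,0],[0,-0.3,0,0,0,0,0],[0,-0.3,0,0,0,0,0],[0,-0.078,0.1887,-0.1397,0,0,0],[0,0,0.235,-0.1648,0,0,0]],
])

```text
time_s: 18.15
eef_pos: [563.3, -222.4, 150.9]
ee_rot: [0.709, -0.0, 0.706, -0.002]
force: [0.5, 0.4, -0.6]
grip_width: 0.316
```

Emit:
move_arm([
  [[0,0,0.235,-0.1648,0,0,0],[0,0,0.235,-0.1648,0,0,0],[0,0,0.235,-0.1648,0,0,0],[0,0.2,0,0,0,0,0],[0,0.2,0,0,0,0,0]],
])

```text
time_s: 18.65
eef_pos: [488.9, -115.4, 89.0]
ee_rot: [0.708, -0.001, 0.706, -0.0]
force: [0.9, -0.9, -0.9]
grip_width: 0.313
```

Emit:
move_arm([
  [[0,0,0,0,0,0,0],[0,0,0,0,0,0,0],[0,0,0,0,0,0,0]],
])

```text
time_s: 18.95
eef_pos: [489.6, -116.5, 90.1]
ee_rot: [0.708, -0.0, 0.706, -0.0]
force: [-0.4, 0.0, -0.8]
grip_width: 0.313
```

```bash
python3 - <<'E'
from h import *
import pickle
plan((489.4,-116.4,52),0)
im,C=snap('wrist','w15')
pickle.dump(C,open('C15.pkl','wb'))
cv2.imwrite('pics/w15z.png',cv2.resize(im[150:350,130:410,::-1],None,fx=2.8,fy=2.8,interpolation=cv2.INTER_CUBIC))
E
```

```text
turn x total share -0.0002
t18.9 pos [ 489.6 -116.5   90.1] yaw -0.000 shift shares [0.2538, 0.001, -0.0013] dist 38 F [-0.4  0.  -0.8] g 0.313
```

View pics/w15z.png

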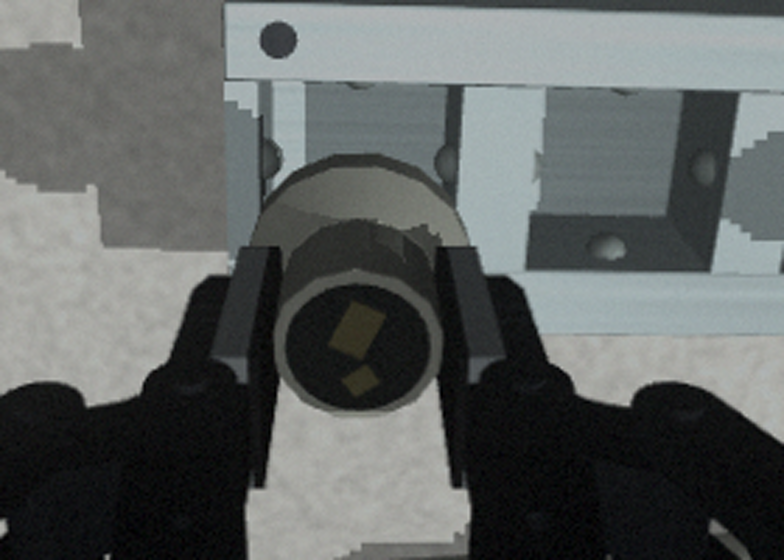

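```bash
python3 - <<'E'
from h import *
import pickle;C=pickle.load(open('C15.pkl','rb'))
g=lambda u,v:(150+(v+.5)/2.8-.5,130+(u+.5)/2.8-.5)
f=lambda u,v,z=42:atz('wrist',g(u,v),z,C)[:2].round(1)
print('corner',f(224,4),'far',f(540,333),f(780,336))
print('well2 near',f(260,80),f(464,87),'well1',f(544,89),f(740,95),f(525,272),f(712,274))
for z in (32,36): print('balls',f(271,160,z),f(445,163,z))
print('held',atz('wrist',g(358.5,343),90.1+18.7,C))
E
```

```text
corner [ 448.  -144.9] far [528.3 -72.5] [530.2 -12.4]
well2 near [ 464.8 -137.7] [466.4 -93.2] well1 [466.8 -75.6] [468.2 -31.4] [511.7 -77.2] [512.7 -32.2]
balls [ 487.3 -137. ] [488.1 -95.8]
balls [ 485.8 -136.5] [486.5 -96.3]
held [ 488.4734603  -116.18838941  108.8       ]
```

Emit:
move_arm([
  [[0,0.05,0,0,0,0,0],[0,0.08,0,0,0,0,0],[0,0.06,0,0,0,0,0],[0,0.05,0,0,0,0,0],[0,0.014,0,0,0,0,0]],
])

```text
time_s: 19.5
eef_pos: [488.3, -115.9, 49.5]
ee_rot: [0.706, 0.0, 0.708, 0.0]
force: [-2.6, 0.1, 4.2]
grip_width: 0.311
```

Emit:
move_arm([
  [[0,0.0,0,0,0,0,0],[0,0,0,0,0,0,0],[0,0,0,0,0,0,0]],
])

```text
time_s: 19.8
eef_pos: [489.0, -116.1, 50.8]
ee_rot: [0.707, -0.0, 0.707, -0.0]
force: [0.1, -0.6, -0.8]
grip_width: 0.312
```

Emit:
move_arm([
  [[0,0.006,0,0,0,0,0],[0,0,0,0,0,0,0],[0.55,0,0,0,0,0,0],[0.55,0,0,0,0,0,0],[0.55,0,0,0,0,0,0]],
])

```text
time_s: 20.3
eef_pos: [488.9, -116.1, 49.7]
ee_rot: [0.707, -0.0, 0.707, -0.0]
force: [-0.6, 0.1, 0.2]
grip_width: 0.551
```

Emit:
move_arm([
  [[0.55,-0.1,0,0,0,0,0],[0.55,-0.3,0,0,0,0,0],[0.55,-0.3,0,0,0,0,0],[0.55,-0.3,0,0,0,0,0],[0.55,0,0,0,0,0,0]],
])

```text
time_s: 20.8
eef_pos: [490.9, -117.0, 205.3]
ee_rot: [0.711, -0.002, 0.704, -0.002]
force: [-0.4, -0.0, -1.2]
grip_width: 0.55
```

Emit:
move_arm([
  [[0.55,0,0,-0.3,0,0,0],[0.55,0,0,0,0,0,0],[0.55,0,0,0,0,0,0]],
])

```text
time_s: 21.1
eef_pos: [443.6, -116.1, 199.5]
ee_rot: [0.707, 0.0, 0.707, -0.0]
force: [-0.1, -0.9, 1.0]
grip_width: 0.552
```

```bash
python3 - <<'E'
from h import *
import pickle
plan((448.5,-316,200),0)
im,C=snap('wrist','w16')
pickle.dump(C,open('C16.pkl','wb'))
cv2.imwrite('pics/w16z.png',cv2.resize(im[:,:,::-1],None,fx=1.5,fy=1.5,interpolation=cv2.INTER_CUBIC))
E
```

```text
turn x total share -0.0006
t21.1 pos [ 443.6 -116.1  199.5] yaw -0.001 shift shares [-0.0031, -1.3329, 0.0326] dist 200 F [-0.1 -0.9  1. ] g 0.552
```

View pics/w16z.png

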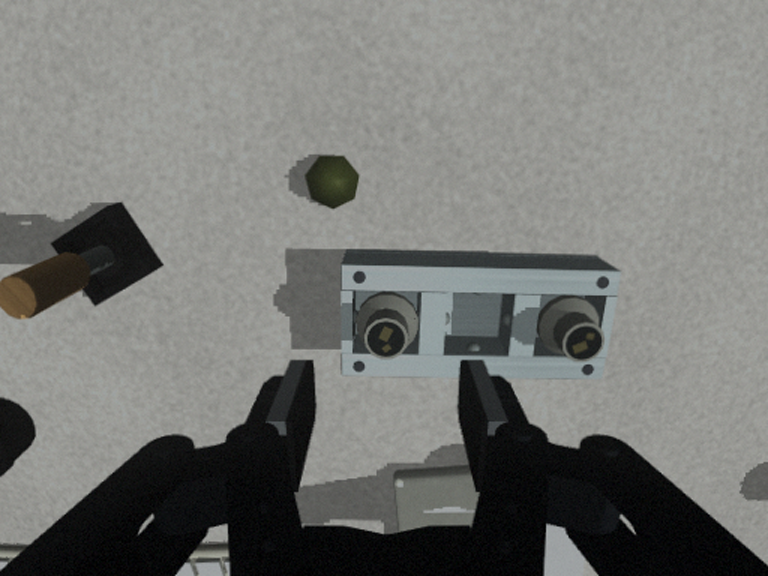

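```bash
python3 - <<'E'
from h import *
import pickle;C=pickle.load(open('C16.pkl','rb'))
g=lambda u,v:((v+.5)/1.5-.5,(u+.5)/1.5-.5)
f=lambda u,v,z:atz('wrist',g(u,v),z,C)[:2].round(1)
print('m2',f(386,336.5,68),'m0',f(582.5,341.5,68),'m2 band',f(387,321,42))
plan((400,-316,200),0)
E
```

```text
m2 [ 486.4 -116.3] m0 [490.5   6.5] m2 band [ 486.8 -115.7]
turn x total share -0.0004
t21.1 pos [ 444.2 -116.3  199.7] yaw -0.000 shift shares [-0.0022, -1.3316, -0.2948] dist 205 F [0.8 0.1 0.2] g 0.550
```

Emit:
move_arm([
  [[0.6,0,-0.266,-0.059,0,0,0],[0.6,0,-0.266,-0.059,0,0,0],[0.6,0,-0.266,-0.059,0,0,0],[0.6,0,-0.266,-0.059,0,0,0],[0.6,0,-0.266,-0.059,0,0,0]],
])

```text
time_s: 21.65
eef_pos: [399.8, -317.7, 199.5]
ee_rot: [0.707, -0.0, 0.707, -0.0]
force: [1.0, 0.2, 0.5]
grip_width: 0.6
```

Emit:
move_arm([
  [[0.6,0,0,0,0,0,0],[0.6,0,0,0,0,0,0],[0.6,0,0,0,0,0,0]],
])

```text
time_s: 21.95
eef_pos: [400.1, -315.0, 199.5]
ee_rot: [0.707, -0.0, 0.707, 0.0]
force: [-0.6, -0.8, 0.4]
grip_width: 0.596
```

```bash
python3 - <<'E'
from h import *
import pickle
plan((448,-316.5,62),0)
im,C=snap('wrist','w17')
pickle.dump(C,open('C17.pkl','wb'))
cv2.imwrite('pics/w17z.png',cv2.resize(im[100:320,120:400,::-1],None,fx=2.7,fy=2.7,interpolation=cv2.INTER_CUBIC))
E
```

```text
turn x total share 0.0008
t21.9 pos [ 400.1 -315.   199.5] yaw 0.001 shift shares [0.9164, -0.0103, 0.3191] dist 146 F [-0.6 -0.8  0.4] g 0.596
```

View pics/w17z.png

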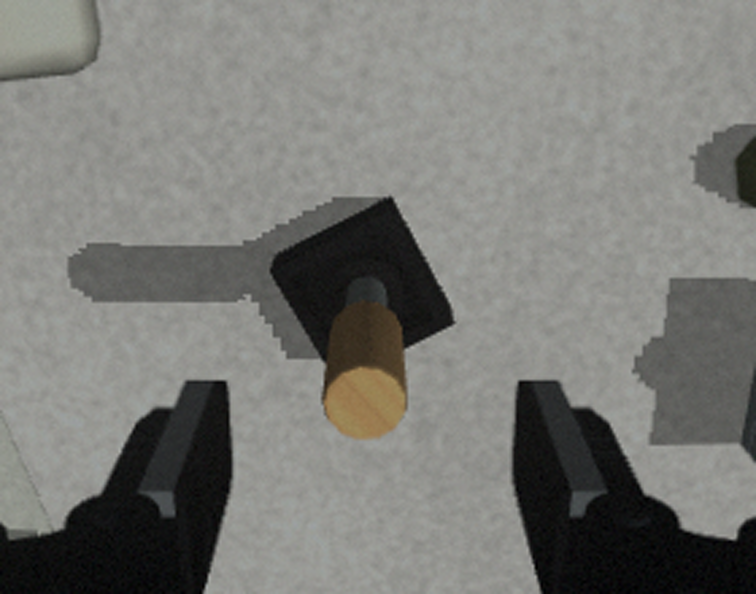

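```bash
python3 - <<'E'
from h import *
import pickle;C=pickle.load(open('C17.pkl','rb'))
g=lambda u,v:(100+(v+.5)/2.7-.5,120+(u+.5)/2.7-.5)
f=lambda u,v,z:atz('wrist',g(u,v),z,C)[:2].round(1)
print('top',f(364.5,402,109),'base of handle',f(367,316,54),[f(*x,20) for x in [(391,197),(454,323),(270,266)]])
print((f(454,323,20)+f(270,266,20))/2)
E
```

```text
top [ 446. -317.] base of handle [ 441.3 -316.6] [array([ 406.7, -307.7]), array([ 458.6, -282.2]), array([ 434.5, -354.7])]
[ 446.55 -318.45]
```

Emit:
move_arm([
  [[0.6,0,-0.006,0.15,0,0,0],[0.6,0,-0.006,0.163,0,0,0],[0.6,0,0,0,0,0,0],[0.6,0.2,0,0,0,0,0],[0.6,0.25,0,0,0,0,0]],
])

```text
time_s: 22.5
eef_pos: [447.2, -317.1, 132.7]
ee_rot: [0.708, -0.002, 0.706, -0.0]
force: [0.6, 0.5, 0.6]
grip_width: 0.6
```

Emit:
move_arm([
  [[0.6,0.25,0,0,0,0,0],[0.6,0.15,0,0,0,0,0],[0.6,0.067,0,0,0,0,0],[0.6,0,0,0,0,0,0],[0.6,0,0,0,0,0,0]],
])

```text
time_s: 23.0
eef_pos: [447.0, -317.6, 63.4]
ee_rot: [0.708, -0.001, 0.707, -0.0]
force: [-0.1, 0.7, -0.2]
grip_width: 0.601
```

Emit:
move_arm([
  [[0,0,0,0,0,0,0],[0,0,0,0,0,0,0],[0,0,0,0,0,0,0],[0,0,0,0,0,0,0],[0,0,0,0,0,0,0]],
], force=60)

```text
time_s: 23.5
eef_pos: [447.0, -317.6, 63.4]
ee_rot: [0.708, -0.0, 0.707, -0.0]
force: [-0.4, 1.7, 6.9]
grip_width: 0.292
```

```bash
python3 - <<'E'
from h import *
import pickle
plan((448,-316.5,62),0)
im,C=snap('wrist','w18')
cv2.imwrite('pics/w18z.png',cv2.resize(im[100:320,120:400,::-1],None,fx=2.7,fy=2.7,interpolation=cv2.INTER_CUBIC))
E
```

```text
turn x total share 0.0000
t23.5 pos [ 447.  -317.6   63.4] yaw 0.000 shift shares [0.009, 0.0076, 0.007] dist 2 F [-0.4  1.7  6.9] g 0.292
```

View pics/w18z.png

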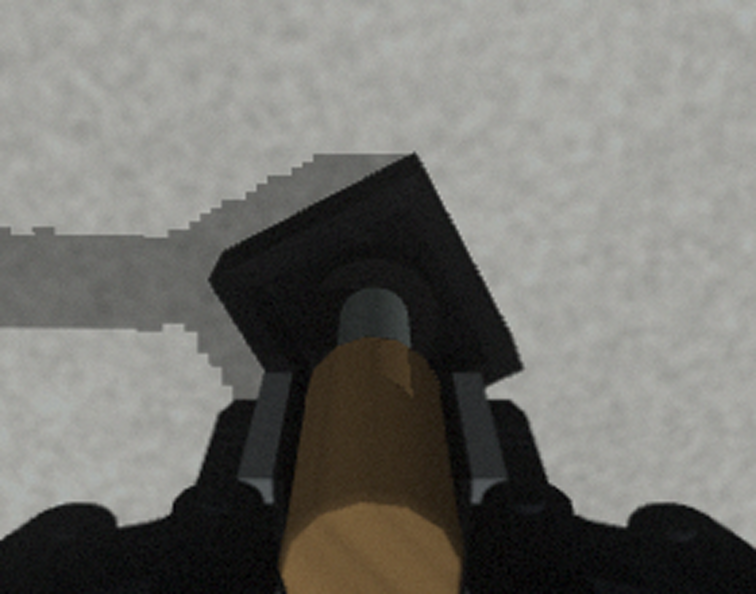

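```bash
python3 - <<'E'
from h import *
g=lambda u,v:(100+(v+.5)/2.7-.5,120+(u+.5)/2.7-.5)
im=cv2.imread('pics/w18.png');cv2.imwrite('pics/w18b.png',cv2.resize(im[220:384,180:340],None,fx=3.5,fy=3.5))
print(atz('wrist',g(371,560),109))
plan((488.4,-116,190),0)
E
```

```text
[ 443.39409216 -317.46167574  109.        ]
turn x total share -0.0000
t23.6 pos [ 446.9 -317.6   63.4] yaw -0.000 shift shares [-0.8443, 1.3443, 0.2764] dist 242 F [-0.1  1.5  6.7] g 0.288
```

View pics/w18b.png

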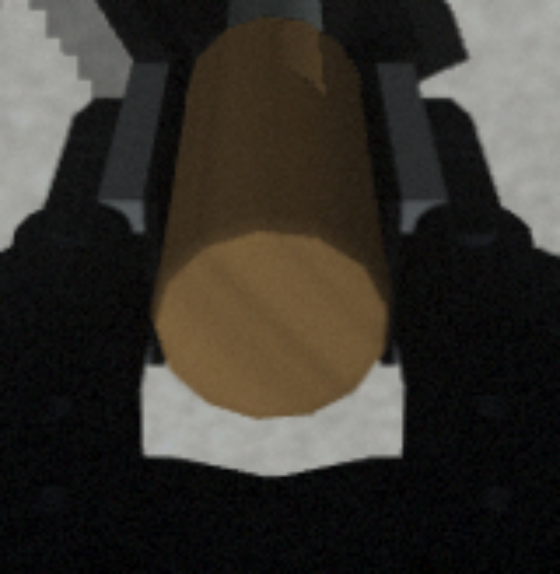

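Emit:
move_arm([
  [[0,-0.144,0,0,0,0,0],[0,-0.3,0,0,0,0,0],[0,-0.3,0,0,0,0,0],[0,-0.1,0.2,0.04,0,0,0],[0,0,0.286,0.06,0,0,0]],
])

```text
time_s: 24.05
eef_pos: [462.1, -245.5, 191.6]
ee_rot: [0.709, -0.0, 0.706, -0.002]
force: [1.3, 0.6, -1.5]
grip_width: 0.284
```

Emit:
move_arm([
  [[0,0,0.286,0.06,0,0,0],[0,0,0.286,0.06,0,0,0],[0,0,0.286,0.06,0,0,0],[0,0,0,0,0,0,0],[0,0,0,0,0,0,0]],
])

```text
time_s: 24.55
eef_pos: [488.6, -115.2, 189.0]
ee_rot: [0.707, -0.001, 0.707, 0.0]
force: [-0.2, -0.6, -1.6]
grip_width: 0.288
```

Emit:
move_arm([
  [[0,0.2,0,0,0,0,0],[0,0.15,0,0,0,0,0],[0,0,0,0,0,0,0],[0,0,0,0,0,0,0]],
])

```text
time_s: 24.95
eef_pos: [488.6, -116.8, 136.8]
ee_rot: [0.707, 0.0, 0.707, -0.001]
force: [1.5, -0.3, -0.6]
grip_width: 0.287
```

```bash
python3 - <<'E'
from h import *
import pickle
plan((488.8,-116,110),0)
im,C=snap('wrist','w19')
print(atz('wrist',(312.6,257.4),138+45,C))
cv2.imwrite('pics/w19z.png',cv2.resize(im[100:320,120:400,::-1],None,fx=2.7,fy=2.7,interpolation=cv2.INTER_CUBIC))
im=ctrl.capture('scene');cv2.imwrite('pics/s4.png',cv2.resize(im[155:315,100:410,::-1],None,fx=2.55,fy=2.55,interpolation=cv2.INTER_CUBIC))
E
```

```text
turn x total share -0.0013
t24.9 pos [ 488.6 -116.8  136.8] yaw -0.001 shift shares [0.179, 0.0051, 0.0012] dist 27 F [ 1.5 -0.3 -0.6] g 0.287
[ 487.16062572 -116.51325847  183.        ]
```

View pics/w19z.png

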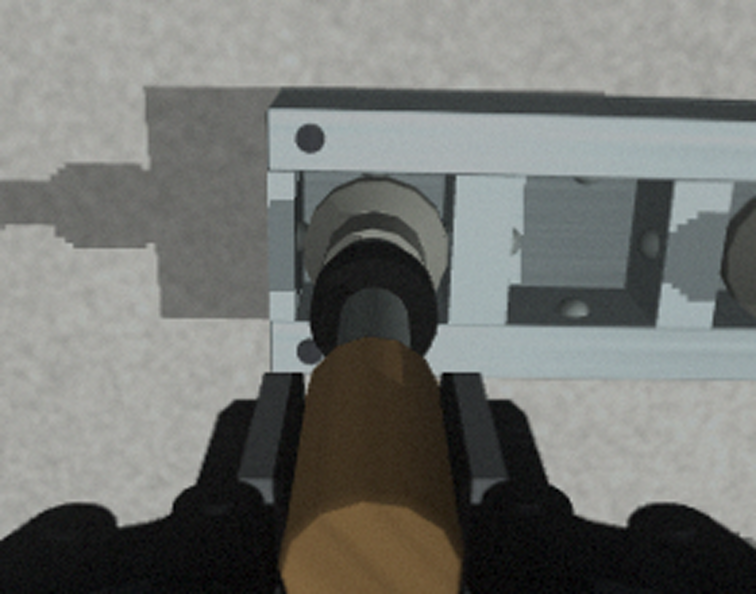

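View pics/s4.png

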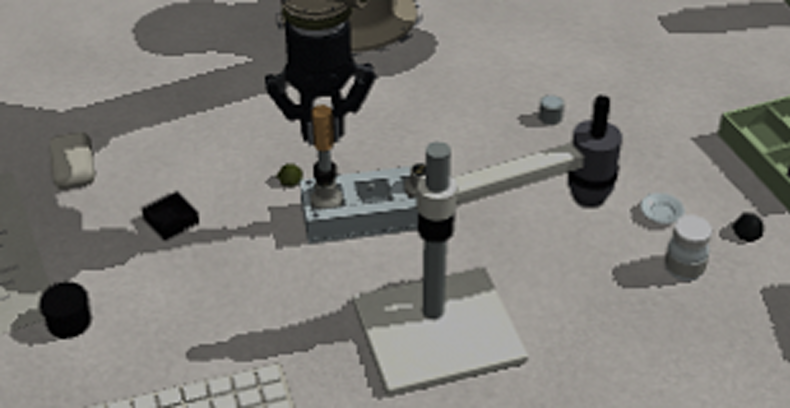

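Emit:
move_arm([
  [[0,0.04,0.004,0,0,0,0],[0,0.03,0,0,0,0,0],[0,0.02,0,0,0,0,0],[0,0.02,0,0,0,0,0],[0,0.0,0,0,0,0,0]],
])

```text
time_s: 25.55
eef_pos: [488.6, -115.1, 119.7]
ee_rot: [0.707, -0.0, 0.707, -0.0]
force: [-0.1, -0.6, -1.2]
grip_width: 0.282
```

Emit:
move_arm([
  [[0,0.02,0,0,0,0,0],[0,0.02,0,0,0,0,0],[0,0.02,0,0,0,0,0],[0,0.015,0,0,0,0,0],[0,0.0,0,0,0,0,0]],
])

```text
time_s: 26.05
eef_pos: [488.8, -115.2, 109.3]
ee_rot: [0.707, -0.0, 0.707, -0.0]
force: [-3.7, 1.1, 10.8]
grip_width: 0.291
```

Emit:
move_arm([
  [[0,0.01,0,0,0,0,0],[0,0.01,0,0,0,0,0],[0,0.0,0,0,0,0,0],[0,0.0,0,0,0,0,0]],
])

```text
time_s: 26.45
eef_pos: [489.8, -115.4, 109.2]
ee_rot: [0.709, -0.001, 0.706, -0.001]
force: [-7.8, 4.8, 36.4]
grip_width: 0.288
```

```bash
python3 - <<'E'
from h import *
import pickle
plan((488.8,-116,110),0)
im,C=snap('wrist','w20')
cv2.imwrite('pics/w20z.png',cv2.resize(im[100:320,120:400,::-1],None,fx=2.7,fy=2.7,interpolation=cv2.INTER_CUBIC))
E
```

```text
turn x total share 0.0002
t26.4 pos [ 489.8 -115.4  109.2] yaw 0.000 shift shares [-0.0054, -0.0037, -0.0069] dist 1 F [-7.8  4.8 36.4] g 0.288
```

View pics/w20z.png

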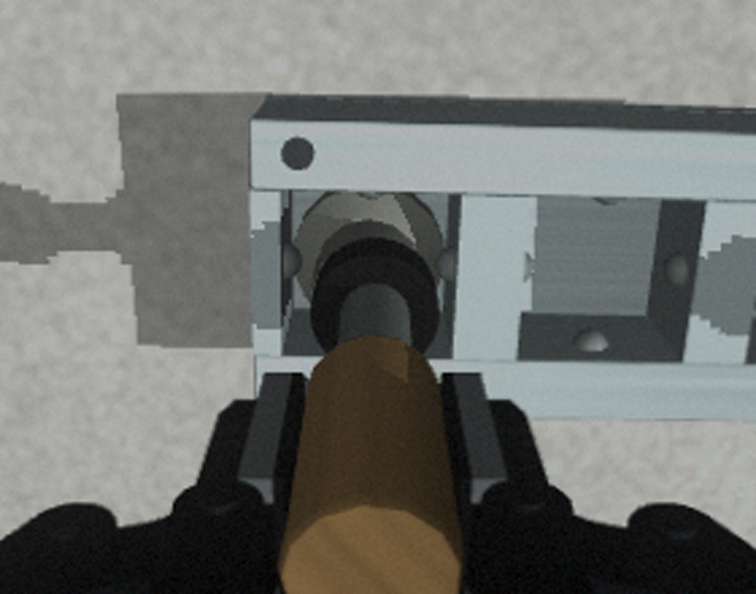

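Emit:
move_arm([
  [[0,-0.05,0,0,0,0,0],[0,-0.15,0,0,0,0,0],[0,-0.15,0,0,0,0,0],[0,0,0.274,0.006,0,0,0],[0,0,0.274,0.006,0,0,0]],
])

```text
time_s: 27.0
eef_pos: [490.3, -32.5, 158.1]
ee_rot: [0.707, 0.001, 0.707, -0.001]
force: [0.5, -0.0, -1.9]
grip_width: 0.289
```

Emit:
move_arm([
  [[0,0,0.274,0.006,0,0,0],[0,0.05,0,0,0,0,0],[0,0.05,0,0,0,0,0],[0,0,0,0,0,0,0],[0,0,0,0,0,0,0]],
])

```text
time_s: 27.5
eef_pos: [491.2, 7.2, 142.7]
ee_rot: [0.707, 0.001, 0.707, -0.001]
force: [-0.2, -0.9, -1.4]
grip_width: 0.291
```

```bash
python3 - <<'E'
from h import *
import pickle
plan((491.6,8,110),0)
im,C=snap('wrist','w21')
cv2.imwrite('pics/w21z.png',cv2.resize(im[100:320,70:350,::-1],None,fx=2.7,fy=2.7,interpolation=cv2.INTER_CUBIC))
E
```

```text
turn x total share -0.0015
t27.5 pos [491.2   7.2 142.7] yaw -0.002 shift shares [0.2177, 0.0054, 0.0028] dist 33 F [-0.2 -0.9 -1.4] g 0.291
```

View pics/w21z.png

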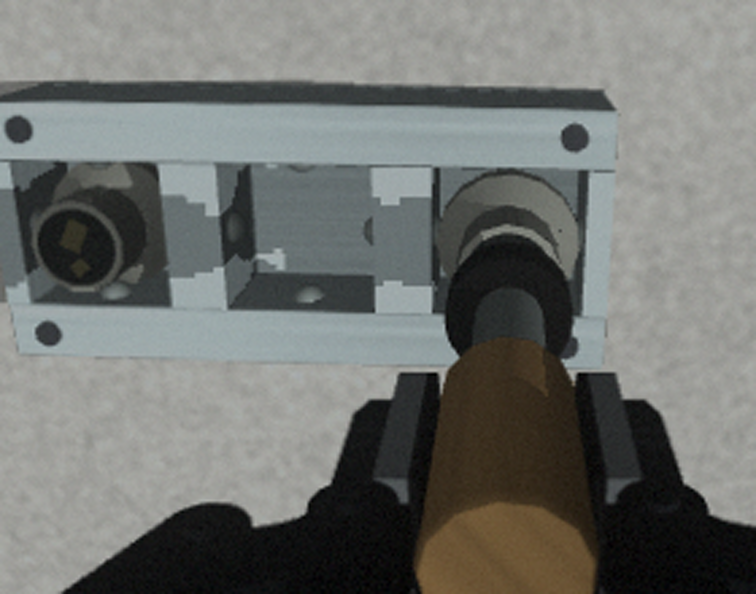

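Emit:
move_arm([
  [[0,0.06,0.004,0.002,0,0,0],[0,0.04,0,0,0,0,0],[0,0.02,0,0,0,0,0],[0,0.02,0,0,0,0,0],[0,0.02,0,0,0,0,0]],
])

```text
time_s: 28.05
eef_pos: [492.4, 8.5, 120.0]
ee_rot: [0.708, -0.0, 0.706, -0.0]
force: [-1.2, -0.5, 7.5]
grip_width: 0.289
```

Emit:
move_arm([
  [[0,0.02,0,0,0,0,0],[0,0.02,0,0,0,0,0],[0,0.02,0,0,0,0,0],[0,0.01,0,0,0,0,0],[0,0.0,0,0,0,0,0]],
])

```text
time_s: 28.55
eef_pos: [492.0, 8.8, 109.3]
ee_rot: [0.708, -0.0, 0.707, -0.0]
force: [-2.9, 1.5, 10.7]
grip_width: 0.286
```

Emit:
move_arm([
  [[0,0.01,0,0,0,0,0],[0,0.01,0,0,0,0,0],[0,0,0,0,0,0,0],[0,0,0,0,0,0,0]],
])

```text
time_s: 28.95
eef_pos: [493.1, 8.7, 109.2]
ee_rot: [0.709, -0.0, 0.705, -0.0]
force: [-8.1, 2.7, 36.8]
grip_width: 0.287
```

Same end depth and a hard stop. Lift and check from the side.

Emit:
move_arm([
  [[0,-0.05,0,0,0,0,0],[0,-0.15,0,0,0,0,0],[0,-0.25,0,0,0,0,0],[0,-0.1,0,-0.2,0,0,0],[0,0,-0.25,-0.2,0,0,0]],
])

```text
time_s: 29.45
eef_pos: [431.6, -27.2, 189.5]
ee_rot: [0.708, -0.002, 0.706, 0.001]
force: [0.8, -1.9, -2.5]
grip_width: 0.287
```

Emit:
move_arm([
  [[0,0,-0.25,0,0,0,0],[0,0,0,0,0,0,0],[0,0,0,0,0,0,0]],
])

```text
time_s: 29.75
eef_pos: [431.3, -66.6, 187.7]
ee_rot: [0.707, 0.001, 0.707, -0.0]
force: [-1.1, 0.9, -2.0]
grip_width: 0.285
```

```bash
python3 - <<'E'
from h import *
import pickle
plan((447,-317.6,190),0)
im,C=snap('wrist','w22')
cv2.imwrite('pics/w22z.png',cv2.resize(im[80:340,80:430,::-1],None,fx=2.2,fy=2.2,interpolation=cv2.INTER_CUBIC))
im=ctrl.capture('top');cv2.imwrite('pics/t2.png',cv2.resize(im[110:290,140:420,::-1],None,fx=2.85,fy=2.85,interpolation=cv2.INTER_CUBIC))
E
```

```text
turn x total share -0.0017
t29.8 pos [431.3 -66.6 187.7] yaw -0.002 shift shares [-0.0155, -1.6732, 0.1044] dist 251 F [-1.1  0.9 -2. ] g 0.285
```

View pics/w22z.png

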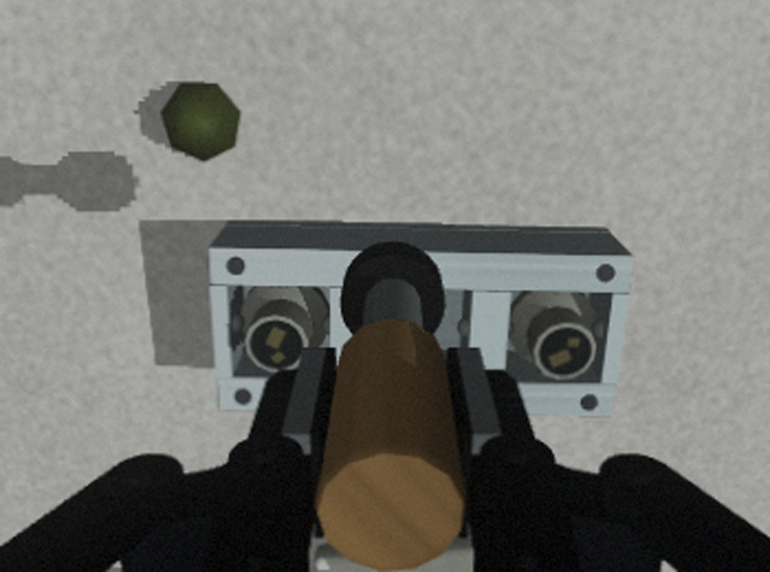

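View pics/t2.png

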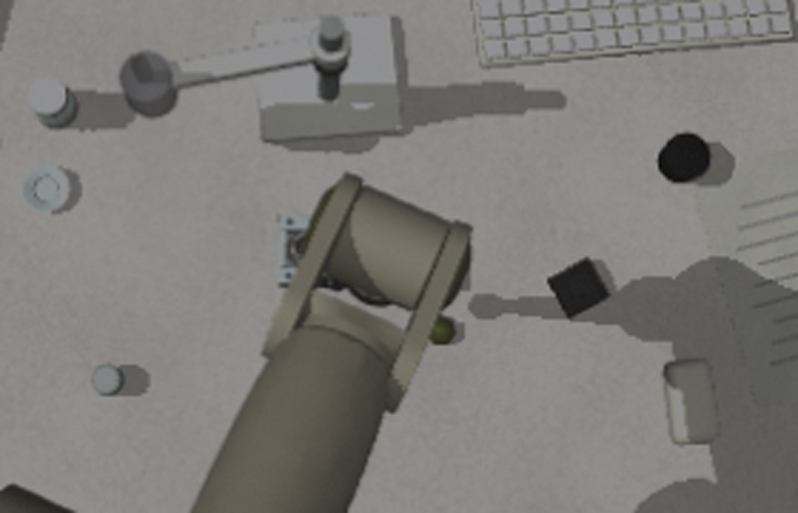

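Emit:
move_arm([
  [[0,-0.0155,-0.279,0.0174,0,0,0],[0,0,-0.279,0.0174,0,0,0],[0,0,-0.279,0.0174,0,0,0],[0,0,-0.279,0.0174,0,0,0],[0,0,-0.279,0.0174,0,0,0]],
])

```text
time_s: 30.35
eef_pos: [445.0, -276.2, 190.0]
ee_rot: [0.707, -0.0, 0.707, 0.001]
force: [0.2, 0.5, -0.6]
grip_width: 0.291
```

Emit:
move_arm([
  [[0,0,-0.279,0.0174,0,0,0],[0,0,0,0,0,0,0],[0,0.3,0,0,0,0,0],[0,0.2,0,0,0,0,0],[0,0,0,0,0,0,0]],
])

```text
time_s: 30.85
eef_pos: [446.1, -314.5, 111.5]
ee_rot: [0.705, 0.002, 0.709, 0.003]
force: [-0.9, 0.7, -0.6]
grip_width: 0.289
```

Emit:
move_arm([
  [[0,0,0,0,0,0,0],[0,0,0,0,0,0,0]],
])

```text
time_s: 31.05
eef_pos: [448.1, -317.6, 117.2]
ee_rot: [0.708, -0.001, 0.706, -0.001]
force: [-0.2, 0.5, -1.3]
grip_width: 0.288
```

```bash
python3 - <<'E'
from h import *
plan((447,-317.6,63.4),0)
im,C=snap('wrist','w23')
cv2.imwrite('pics/w23z.png',cv2.resize(im[80:340,80:430,::-1],None,fx=2.2,fy=2.2,interpolation=cv2.INTER_CUBIC))
E
```

```text
turn x total share 0.0008
t31.1 pos [ 448.1 -317.6  117.2] yaw 0.001 shift shares [0.3589, -0.0003, -0.0076] dist 54 F [-0.2  0.5 -1.3] g 0.288
```

View pics/w23z.png

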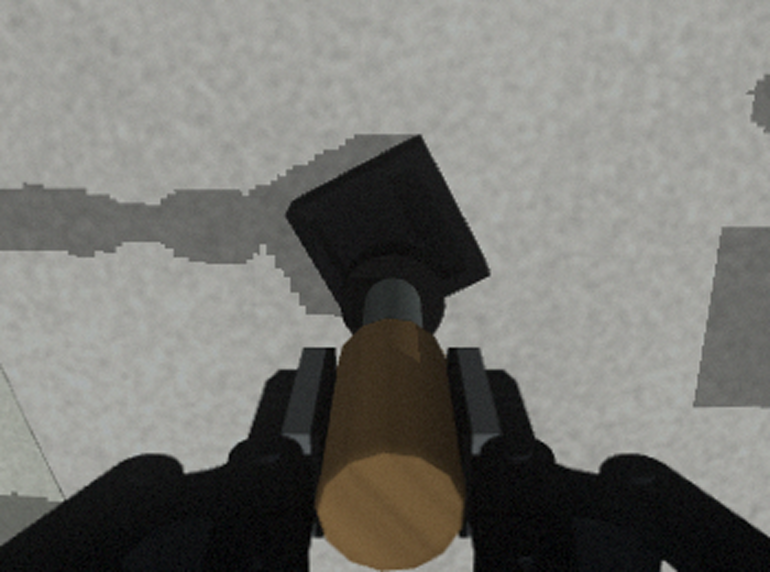

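Emit:
move_arm([
  [[0,0.08,0,-0.007,0,0,0],[0,0.1,0,0,0,0,0],[0,0.08,0,0,0,0,0],[0,0.05,0,0,0,0,0],[0,0.03,0,0,0,0,0]],
])

```text
time_s: 31.6
eef_pos: [446.0, -317.3, 63.6]
ee_rot: [0.707, 0.0, 0.707, 0.0]
force: [0.4, 0.4, -0.6]
grip_width: 0.29
```

Emit:
move_arm([
  [[0,0.012,0,0,0,0,0],[0,0,0,0,0,0,0],[0,0,0,0,0,0,0]],
])

```text
time_s: 31.9
eef_pos: [446.3, -317.4, 63.4]
ee_rot: [0.707, -0.0, 0.707, -0.0]
force: [-2.6, 2.7, 5.5]
grip_width: 0.287
```

```bash
python3 - <<'E'
from h import *
plan((447,-317.6,63.4),0)
im,C=snap('wrist','w24')
cv2.imwrite('pics/w24z.png',cv2.resize(im[80:340,80:430,::-1],None,fx=2.2,fy=2.2,interpolation=cv2.INTER_CUBIC))
E
```

```text
turn x total share 0.0001
t31.9 pos [ 446.3 -317.4   63.4] yaw 0.000 shift shares [0.0002, -0.0015, 0.005] dist 1 F [-2.6  2.7  5.5] g 0.287
```

View pics/w24z.png

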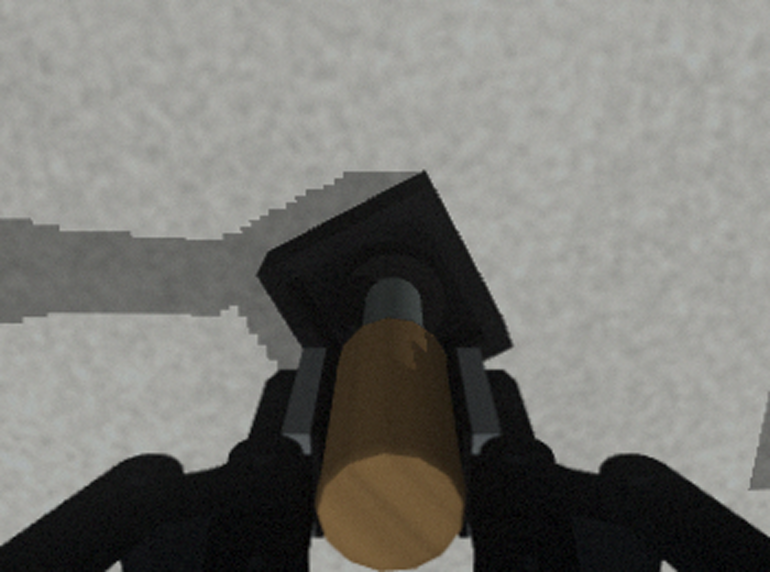

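In the stand, on the floor. Release and rise.

Emit:
move_arm([
  [[0.6,0,0,0,0,0,0],[0.6,0,0,0,0,0,0],[0.6,0,0,0,0,0,0],[0.6,-0.15,0,0,0,0,0],[0.6,-0.3,0,0,0,0,0]],
])

```text
time_s: 32.45
eef_pos: [445.0, -316.2, 128.1]
ee_rot: [0.706, 0.002, 0.709, 0.002]
force: [-0.0, -0.5, 0.5]
grip_width: 0.598
```

Emit:
move_arm([
  [[0.6,-0.33,0,0,0,0,0],[0.6,-0.33,0,0,0,0,0],[0.6,-0.33,0,0,0,0,0],[0.6,-0.3,0,-0.1,0,0,0],[0.6,0,0,0,0,0,0]],
])

```text
time_s: 32.95
eef_pos: [431.3, -318.4, 329.9]
ee_rot: [0.71, -0.003, 0.705, -0.003]
force: [0.2, 0.4, -0.4]
grip_width: 0.602
```

```bash
python3 - <<'E'
from h import *
plan((648,173,320),-1.375)
plan((440,-40,320),0)
im=ctrl.capture('scene');cv2.imwrite('pics/s5.png',cv2.resize(im[155:315,100:410,::-1],None,fx=2.55,fy=2.55,interpolation=cv2.INTER_CUBIC))
im=ctrl.capture('wrist');cv2.imwrite('pics/w25.png',im[...,::-1])
E
```

```text
turn x total share 1.3125
t33.0 pos [ 431.3 -318.4  329.9] yaw -0.001 shift shares [0.0657, 2.0546, -2.9325] dist 537 F [ 0.2  0.4 -0.4] g 0.602
turn x total share -0.0005
t33.0 pos [ 431.3 -318.4  329.9] yaw -0.001 shift shares [0.0657, 1.8562, 0.0581] dist 279 F [ 0.2  0.4 -0.4] g 0.602
```

View pics/s5.png

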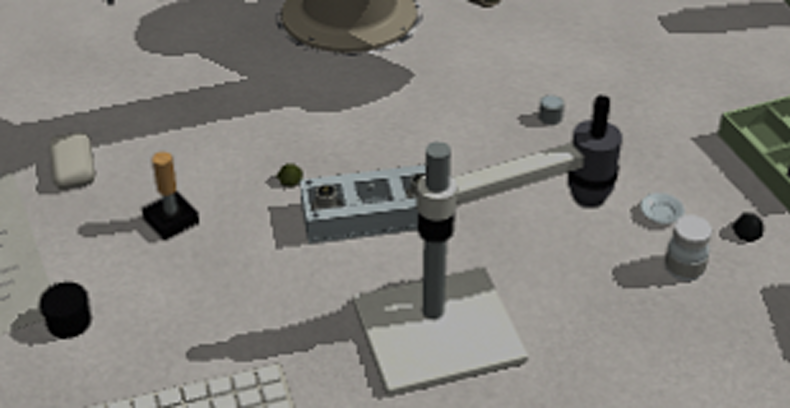

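View pics/w25.png

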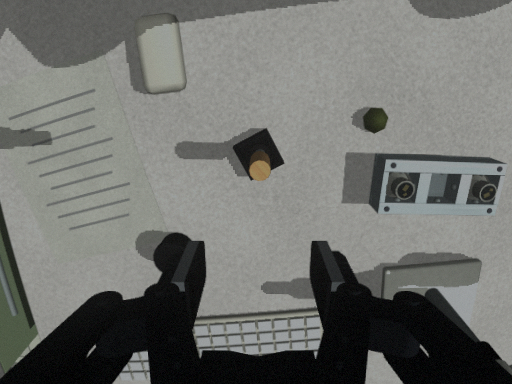

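```bash
python3 - <<'E'
import numpy as np
from scipy.optimize import least_squares as L
P=np.array([(492.2,22.0),(502.8,55.2),(527.8,98.7),(562.7,134.5),(605.4,160.5),(619.7,166.3),(648.7,174.3)])
r=L(lambda q:np.hypot(*(P-q[:2]).T)-200,[690,-24]);print(r.x,r.fun.round(2))
r3=L(lambda q:np.hypot(*(P-q[:2]).T)-q[2],[690,-24,200]);print(r3.x,r3.fun.round(2))
h=r.x
for w in [(489.4,-54.2)]:
  d=np.array(w)-h;print('dist',np.hypot(*d),'phi',np.arctan2(d[1],-d[0]))
d=P[-1]-h;print('phi now',np.arctan2(d[1],-d[0]));d=P[0]-h;print('phi start',np.arctan2(d[1],-d[0]))
E
```

```text
[687.31996159 -21.93566731] [ 0.01 -0.01 -0.    0.01 -0.02  0.01 -0.  ]
[687.33454045 -21.9506739  200.01929524] [ 0.   -0.01  0.    0.01 -0.02  0.01 -0.  ]
dist 200.53253691270643 phi -0.16159563292172222
phi now 1.3764757372303922
phi start 0.2214787108637663
```

Emit:
move_arm([
  [[0.6,0,0,0,0.1313,0,0],[0.6,0,0,0,0.1313,0,0],[0.6,0,0,0,0.1313,0,0],[0.6,0,0,0,0.1313,0,0],[0.6,0,0,0,0.1313,0,0]],
])

```text
time_s: 33.55
eef_pos: [431.1, -317.0, 321.4]
ee_rot: [0.664, 0.241, 0.666, -0.24]
force: [0.3, 0.1, 0.1]
grip_width: 0.599
```

Emit:
move_arm([
  [[0.6,0,0,0,0.1313,0,0],[0.6,0,0,0,0.1313,0,0],[0.6,0,0,0,0.1313,0,0],[0.6,0,0,0,0.1313,0,0],[0.6,0,0,0,0.1313,0,0]],
])

```text
time_s: 34.05
eef_pos: [431.0, -317.1, 321.4]
ee_rot: [0.544, 0.45, 0.546, -0.45]
force: [-0.5, 0.1, 0.5]
grip_width: 0.601
```

Emit:
move_arm([
  [[0.6,0,0,0,0,0,0],[0.6,0,0,0,0,0,0]],
])

```text
time_s: 34.25
eef_pos: [431.1, -317.2, 322.2]
ee_rot: [0.547, 0.448, 0.548, -0.448]
force: [-0.3, -0.1, -0.0]
grip_width: 0.603
```

```bash
python3 - <<'E'
from h import *
plan((648.7,174.3,330),-1.376)
E
```

```text
turn x total share 0.0045
t34.2 pos [ 431.1 -317.2  322.2] yaw -1.371 shift shares [-0.0517, 2.0576, -2.9337] dist 538 F [-0.3 -0.1 -0. ] g 0.603
```

Emit:
move_arm([
  [[0.6,-0.05,0.1715,-0.2445,0.004,0,0],[0.6,0,0.1715,-0.2445,0,0,0],[0.6,0,0.1715,-0.2445,0,0,0],[0.6,0,0.1715,-0.2445,0,0,0],[0.6,0,0.1715,-0.2445,0,0,0]],
])

```text
time_s: 34.75
eef_pos: [522.7, -110.9, 330.5]
ee_rot: [0.546, 0.449, 0.547, -0.449]
force: [-0.1, 0.6, 0.3]
grip_width: 0.597
```

Emit:
move_arm([
  [[0.6,0,0.1715,-0.2445,0,0,0],[0.6,0,0.1715,-0.2445,0,0,0],[0.6,0,0.1715,-0.2445,0,0,0],[0.6,0,0.1715,-0.2445,0,0,0],[0.6,0,0.1715,-0.2445,0,0,0]],
])

```text
time_s: 35.25
eef_pos: [614.1, 93.7, 330.3]
ee_rot: [0.546, 0.449, 0.547, -0.449]
force: [1.3, -0.7, 0.4]
grip_width: 0.593
```

Emit:
move_arm([
  [[0.6,0,0.1715,-0.2445,0,0,0],[0.6,0,0.1715,-0.2445,0,0,0],[0.6,0,0,0,0,0,0],[0.6,0,0,0,0,0,0],[0.6,0,0,0,0,0,0]],
])

```text
time_s: 35.75
eef_pos: [650.1, 172.6, 330.9]
ee_rot: [0.546, 0.45, 0.546, -0.45]
force: [-0.1, -0.7, 0.1]
grip_width: 0.596
```

```bash
python3 - <<'E'
from h import *
plan((648.7,174.3,238),-1.376)
im,C=snap('wrist','w26')
print(proj('wrist',[(648.7,174.3,272)],C))
E
```

```text
turn x total share -0.0026
t35.8 pos [650.1 172.6 330.9] yaw -1.379 shift shares [0.6193, -0.0068, -0.0126] dist 93 F [-0.1 -0.7  0.1] g 0.596
[[207.89137091 255.21294755]]
```

View pics/w26.png

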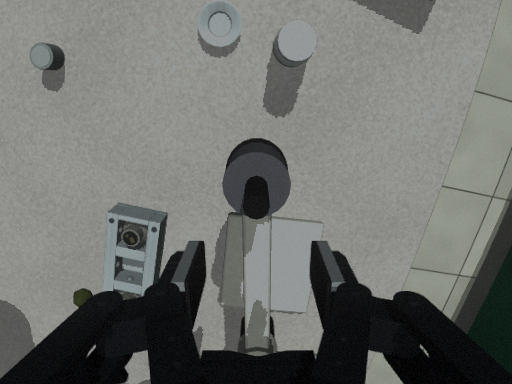

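Emit:
move_arm([
  [[0.6,0.15,-0.007,-0.012,0,0,0],[0.6,0.25,0,0,0,0,0],[0.6,0.15,0,0,0,0,0],[0.6,0.07,0,0,0,0,0],[0.6,0,0,0,0,0,0]],
])

```text
time_s: 36.3
eef_pos: [648.5, 174.3, 237.5]
ee_rot: [0.545, 0.45, 0.546, -0.45]
force: [0.2, -0.2, -0.1]
grip_width: 0.601
```

Emit:
move_arm([
  [[0,0,0,0,0,0,0],[0,0,0,0,0,0,0],[0,0,0,0,0,0,0],[0,0,0,0,0,0,0],[0,0,0,0,0,0,0]],
], force=20)

```text
time_s: 36.8
eef_pos: [649.2, 175.0, 239.6]
ee_rot: [0.546, 0.451, 0.545, -0.449]
force: [0.4, -0.8, 6.2]
grip_width: 0.205
```

```bash
python3 - <<'E'
from h import *
plan((648.7,174.3,238),-1.376)
E
```

```text
turn x total share -0.0031
t36.8 pos [649.2 175.  239.6] yaw -1.379 shift shares [0.0107, -0.0044, 0.0041] dist 2 F [ 0.4 -0.8  6.2] g 0.205
```

Emit:
move_arm([
  [[0,0,-0.0333,0.0008,-0.0239,0,0],[0,0,-0.0667,0.0017,-0.0477,0,0],[0,0,-0.0667,0.0017,-0.0477,0,0],[0,0,-0.0667,0.0017,-0.0477,0,0],[0,0,-0.0667,0.0017,-0.0477,0,0]],
])

```text
time_s: 37.3
eef_pos: [606.4, 161.7, 239.6]
ee_rot: [0.594, 0.386, 0.592, -0.384]
force: [2.9, 0.6, 6.7]
grip_width: 0.202
```

Emit:
move_arm([
  [[0,0,-0.0667,0.0017,-0.0477,0,0],[0,0,-0.0667,0.0017,-0.0477,0,0],[0,0,-0.0667,0.0017,-0.0477,0,0],[0,0,-0.0667,0.0017,-0.0477,0,0],[0,0,-0.0667,0.0017,-0.0477,0,0]],
])

```text
time_s: 37.8
eef_pos: [563.6, 136.0, 239.6]
ee_rot: [0.637, 0.309, 0.635, -0.307]
force: [2.0, 1.0, 6.3]
grip_width: 0.204
```

Emit:
move_arm([
  [[0,0,-0.0667,0.0017,-0.0477,0,0],[0,0,-0.0667,0.0017,-0.0477,0,0],[0,0,-0.0667,0.0017,-0.0477,0,0],[0,0,-0.0667,0.0017,-0.0477,0,0],[0,0,-0.0667,0.0017,-0.0477,0,0]],
])

```text
time_s: 38.3
eef_pos: [528.5, 100.6, 239.6]
ee_rot: [0.671, 0.227, 0.669, -0.226]
force: [0.9, 2.2, 7.8]
grip_width: 0.208
```

Emit:
move_arm([
  [[0,0,-0.0667,0.0017,-0.0477,0,0],[0,0,-0.0667,0.0017,-0.0477,0,0],[0,0,-0.0667,0.0017,-0.0477,0,0],[0,0,-0.0667,0.0017,-0.0477,0,0],[0,0,-0.0667,0.0017,-0.0477,0,0]],
])

```text
time_s: 38.8
eef_pos: [503.1, 57.6, 239.6]
ee_rot: [0.694, 0.142, 0.692, -0.141]
force: [-0.8, 3.2, 8.3]
grip_width: 0.202
```

Emit:
move_arm([
  [[0,0,-0.0667,0.0017,-0.0477,0,0],[0,0,-0.0667,0.0017,-0.0477,0,0],[0,0,-0.0667,0.0017,-0.0477,0,0],[0,0,-0.0667,0.0017,-0.0477,0,0],[0,0,-0.0667,0.0017,-0.0477,0,0]],
])

```text
time_s: 39.3
eef_pos: [489.1, 9.5, 239.5]
ee_rot: [0.706, 0.054, 0.704, -0.054]
force: [-2.5, 3.3, 9.2]
grip_width: 0.2
```

Emit:
move_arm([
  [[0,0,-0.0667,0.0017,-0.0477,0,0],[0,0,-0.0667,0.0017,-0.0477,0,0],[0,0,-0.0667,0.0017,-0.0477,0,0],[0,0,0,0,0,0,0],[0,0,0,0,0,0,0]],
])

```text
time_s: 39.8
eef_pos: [486.7, -21.3, 239.5]
ee_rot: [0.708, 0.002, 0.707, -0.003]
force: [-6.1, -2.0, 9.7]
grip_width: 0.205
```

```bash
python3 - <<'E'
from h import *
plan((489.95,-54.1,238),0.162)
d=np.array(ctrl.sense()['eef_pos'][:2])-[687.32,-21.94];print(np.hypot(*d),np.arctan2(d[1],-d[0]))
E
```

```text
turn x total share -0.1602
t39.8 pos [486.7 -21.3 239.5] yaw -0.006 shift shares [0.0103, -0.2195, -0.0138] dist 33 F [-6.1 -2.   9.7] g 0.205
200.64101534892367 0.0033621283048527943
```

Emit:
move_arm([
  [[0,0,-0.0667,0.0017,-0.0477,0,0],[0,0,-0.0667,0.0017,-0.0477,0,0],[0,0,-0.0667,0.0017,-0.0477,0,0],[0,0,-0.0213,0.0005,-0.0155,0,0],[0,0,0,0,0,0,0]],
])

```text
time_s: 40.3
eef_pos: [489.3, -54.5, 239.5]
ee_rot: [0.705, -0.057, 0.704, 0.056]
force: [-5.5, -3.5, 8.8]
grip_width: 0.204
```

Emit:
move_arm([
  [[0,0,0,0,0,0,0],[0,0,0,0,0,0,0]],
])

```text
time_s: 40.5
eef_pos: [489.3, -54.4, 239.5]
ee_rot: [0.705, -0.057, 0.704, 0.056]
force: [-5.2, -4.0, 9.8]
grip_width: 0.197
```

```bash
python3 - <<'E'
from h import *
plan((489.95,-54.1,238),0.162)
d=np.array(ctrl.sense()['eef_pos'][:2])-[687.32,-21.94];print(np.hypot(*d),np.arctan2(d[1],-d[0]))
E
```

```text
turn x total share -0.0014
t40.5 pos [489.3 -54.4 239.5] yaw 0.161 shift shares [0.0103, 0.0013, 0.0044] dist 2 F [-5.2 -4.   9.8] g 0.197
200.63153805964373 -0.16251846050376817
```

Within about half a millimetre. Release straight, rise, back off and check.

Emit:
move_arm([
  [[0.5,0,0,0,0,0,0],[0.5,0,0,0,0,0,0],[0.5,0,0,0,0,0,0],[0.5,-0.1,0,0,0,0,0],[0.5,-0.3,0,0,0,0,0]],
])

```text
time_s: 41.0
eef_pos: [488.1, -53.2, 295.4]
ee_rot: [0.702, -0.056, 0.707, 0.058]
force: [0.2, 0.4, 0.0]
grip_width: 0.498
```

Emit:
move_arm([
  [[0.5,-0.3,0,0,0,0,0],[0.5,-0.1,0,-0.3,0,0,0],[0.5,0,0,-0.3,0,0,0],[0.5,0,0,-0.15,0,0,0],[0.5,0,0,0,0,0,0]],
])

```text
time_s: 41.5
eef_pos: [376.7, -71.7, 358.7]
ee_rot: [0.705, -0.057, 0.704, 0.056]
force: [1.0, -0.3, 0.2]
grip_width: 0.501
```

Emit:
move_arm([
  [[0.5,0,0,0,0,0,0],[0.5,0,0,0,0,0,0]],
])

```text
time_s: 41.7
eef_pos: [379.0, -71.6, 357.8]
ee_rot: [0.705, -0.057, 0.705, 0.057]
force: [-1.6, 0.5, -0.3]
grip_width: 0.501
```

```bash
python3 - <<'E'
from h import *
plan((400,-54.1,320))
im,C=snap('wrist','w30')
print(proj('wrist',[(489.95,-54.1,272)],C))
im=ctrl.capture('scene');cv2.imwrite('pics/s6.png',cv2.resize(im[155:315,100:410,::-1],None,fx=2.55,fy=2.55,interpolation=cv2.INTER_CUBIC))
im=ctrl.capture('top');cv2.imwrite('pics/t6.png',cv2.resize(im[110:290,140:420,::-1],None,fx=2.85,fy=2.85,interpolation=cv2.INTER_CUBIC))
E
```

```text
t41.7 pos [379.  -71.6 357.8] yaw 0.161 shift shares [0.2517, 0.0928, 0.1572] dist 47 F [-1.6  0.5 -0.3] g 0.501
[[319.39446951 256.89436451]]
```

View pics/w30.png

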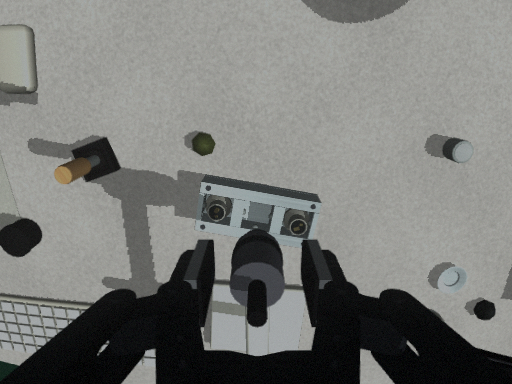

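View pics/s6.png

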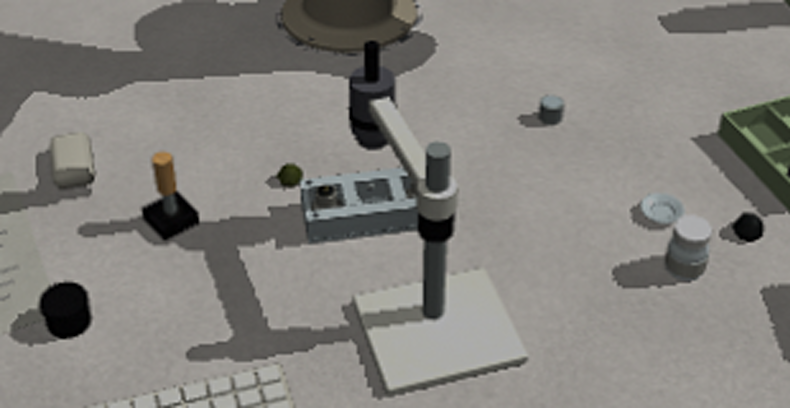

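View pics/t6.png

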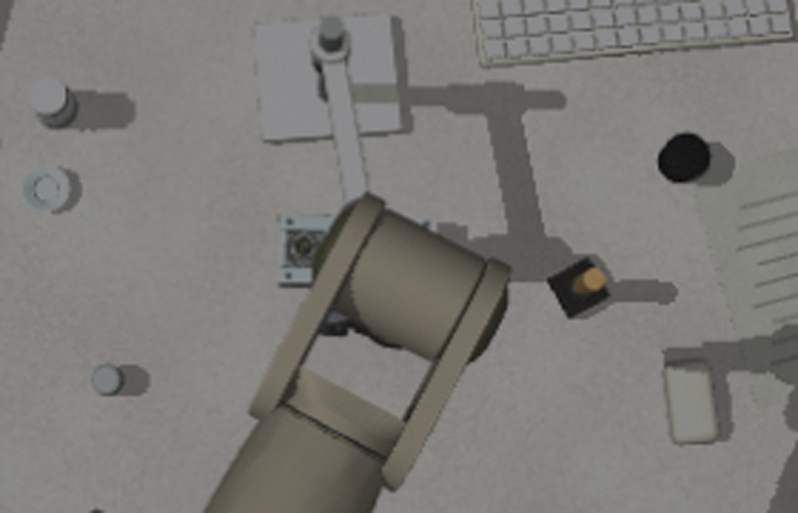

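```bash
python3 - <<'E'
from h import *
print(ctrl.finish_job())
E
```

```text
the job is handed in; nothing more can be done
None
```

The job is done and handed in at about 42 s of the 210 s. I found two mounts on the desk, so one well (the middle one) stays empty.

- **Camera arm aside:** I swung it left by the knob until it was clear of the holder, about 1.15 rad from where it started.
- **Mounts:** I set one upright in the left well and one in the right well. I pressed each with the pusher to a hard stop of about 36 N. Both stopped with the tool at z = 109.2 mm, against 109.4 mm expected for fully home. The later pictures show both seated low and upright.
- **Pusher:** It is back upright in its stand, which the pictures confirm.
- **Camera arm back:** I swung it back over the middle well. At release the knob was within about 1 mm of straight above the well centre I had measured. A picture after letting go shows it where expected.

**Checks that disagreed:** the top camera put objects up to about 6 mm away from where the wrist camera did. I relied on the wrist camera, because its readings agreed with each other and with the grasps. At the end the holder was partly hidden from the top camera by the robot arm, so I did not check the final alignment from there.

I saw no contact with the other things on the desk, and the gripper was touching nothing at hand-in.

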